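Hang a rinsed sample bottle on the drying peg and shut the tray

ROBOT

A 6-joint arm with a two-finger parallel gripper is mounted at the origin on the work surface. World frame = base frame: x ahead of the robot, y to its left, z up, the work surface at z = 0. Lengths are in m, angles in rad, forces in N, time in s.
With the tool pointing down it reaches from about 0.325 to 0.85 m from the base axis. Payload 15.5 kg.
Tool frame: the origin (TCP) lies between the finger pads; the fingertips stand 17 mm ahead of it and the grasp point (between the pads) lies 2 mm behind it; z points along the fingers, y is the line along which they close (so a half turn about z gives the same grasp; the last joint's range is limited). The gripper opens to 91 mm and grips with 3 to 60 N. Pads are 32 mm wide; open, the fingers measure 118 mm over their backs; the gripper's body (76 mm by 178 mm) begins 60 mm behind the grasp point.
Start: joints at [-1.339, 0.494, 1.345, -0, 1.302, -0.096], TCP at [0.201, -0.592, 0.231] pointing down, gripper open.
Joint ranges: [-2.91, 2.91], [-0.82, 2.16], [0.22, 2.67], [-1.22, 4.37], [0.12, 2.79], [-3.08, 3.08]. Speed limits (rad/s): [1.89, 1.89, 2.57, 3.01, 3.01, 3.01].

INTERFACE

Orientations are given as a 3x3 rotation matrix whose columns are the frame's x, y, z axes.
In Python, from bench import status, cams, order gives the robot as it stands.
- The arm moves only by the tool apply_moves, never from a script. Its argument "targets" is a list of rows, each a list of 5 numbers: the shift along the tool's x, y, z scaled (see below), then the turn about the tool's z scaled (see below), then the opening, from 0 (shut) to 1 (fully open). In form: [[dx, dy, dz, roll, claw], ...]. A call has 1 to 8 rows; each row is the pose to reach, as a shift and turn from the pose commanded when the call began, along the tool's axes at that moment; what a row does not reach only later rows make up. The controller multiplies each number of a shift by 300 mm and each number of a turn by 0.5 rad. A row lasts 1/12 s, in which the tool goes at most 41.7 mm and 7.16 degrees, less where a joint would pass 70% of its speed; a pose out of reach is approached as far as the arm can. A call with a number of a shift or a turn outside -1 to 1 is refused whole. A call with a gripper value outside its range is refused whole. The fingers move at their own pace and stop on an object; "newtons" is the grip in N (left out, the last holds). Time passes only in rows, so rows that repeat a pose let the fingers close. It gives the time, the measured TCP pose, the force, the opening and the grip force at its end, in the units of the state.
- status.get_obs(): the state, without advancing time (a new reading comes with each control period).
- cams.get_image(name): name is "side" or "top" or "wrist"; returns the picture (400x640x3 uint8, red, green, blue); there is no depth.
- cams.get_calibration(name): a dict with "vfov" (degrees; the focal length in pixels is half the picture's height over the tangent of half this angle, whatever the lens; pixels are square), "cx", "cy" (the principal point, pixels), "k1" (the pictures are not rectified: a ray, as slopes to the right and down, at radius r is drawn at 1 + k1 r^2 times it, then the intrinsics apply), "R" (3x3) and "t" (3): a world point X has camera coordinates R X + t. Camera axes: x right, y down, z forward; pixel columns grow to the right and rows downward; lengths in m; the calibration is good to about 2 mm. A picture is of the moment at which its call begins: read the wrist's pose just before it. get_calibration takes no time and is no camera call; for the wrist camera it gives the pose at the moment of the call.
- order.finish_job(): hands the job in; it is judged then, once.
The state is a dict: "time_s": time; "joints": joint angles; "qvel": joint speeds; "tau": joint torques, N m; "tool_pos": TCP position; "eef_rot": TCP orientation; "force": force on the tool from outside, world axes, zero at the start; "torque": the same for the moment, N m; "opening": finger opening in m; "gripper_force": force on a finger pad.
Only numpy, scipy, OpenCV 4.12 (cv2) and the standard library are available. Lean on these libraries where they do the work, as an engineer would, in place of code of your own. Each camera call takes 0.05 s, during which the arm holds its last target. There are 200 camera calls.

TASK

One of the two bottles lying in the grey cradles is open: turn it upside down and lower it (do not drop it) over the slim, taller peg of the drying cabinet's pulled-out tray until its rim rests on the tray. Then slide the tray fully shut with the bottle standing on its peg, and leave the capped bottle and everything else on the bench where it is.

Things in the scene. Friction and masses are not known exactly. Their poses are not given: they have to be found in the camera images.
- bottle: open white plastic bottle, lying in a grey cradle. Body 48 mm across up to 78 mm from the base, shoulder 78 to 92 mm, neck 30 mm across up to the mouth at 120 mm. Bore 22 mm, free depth from the mouth 62 mm; 0.08 to 0.17 kg, centre of mass about 45 mm from the base. Origin: middle of the base's outer face; x along its axis from base to mouth (at the start level, roughly away from the robot)
- cradle_a: fixed grey cradle under the open bottle; origin on the bench under its middle, x along the bottle. Two V rests, 22 mm either side of the origin, carry the bottle 9 and 53 mm from its base with its axis 55 mm above the bench; all 40 mm wide or less, narrower than the bottle, so fingers pass down beside it
- cradle_b: the same cradle under the capped bottle
- bottle_mouth (a point): middle of the open bottle's mouth (rim plane), 120 mm from its base; axes as the bottle's
- capped_bottle: the other white bottle, same body, closed by a screw cap 38 mm across (122 mm long over all), lying in the other grey cradle in the same way; origin at the middle of its base, x towards the cap. Not to be moved
- peg_slot (a point): middle of the slim peg's slot, on the tray floor's top (24 mm above the bench), where the bottle's rim comes to rest. The steel peg (19 mm across, 58 mm tall, top edge bevelled 1.2 mm) is clamped up to 10 mm from here along y (the slot's length): its place is not measured, feel or look for it. z up, x the way the tray shuts. A stout peg (34 mm across, 40 mm tall) is 95 mm away towards +y
- tray (a joint): how far the peg tray is pulled out of the cabinet: 0 m shut against its stop, up to 0.135 m out; it moves with about 3 N of friction
- tray_handle (a point): middle of the tray's level bar handle, 11 mm thick, 120 mm long (along y), 36 mm above the bench, 35 mm in front of the tray's front panel (250 mm wide, top at 52 mm); x the way the tray slides shut. Shut, the panel is flush with the cabinet's front (260 mm wide, opening up to 188 mm above the bench). The slot's middle is 99 mm behind the bar, 45 mm to the -y side
- beaker: glass beaker, 68 mm across, 85 mm tall, upright; origin under its middle; bystander
- jar: closed amber jar, 60 mm across, 85 mm tall, upright; origin under its middle; bystander
- loose_cap: white screw cap, 38 mm across, 22 mm tall, lying on the bench; origin under its middle; bystander
- spatula: spatula lying on the bench along its x axis; bystander
- brush: bottle brush lying on the bench along its x axis; bystander
- dish: round aluminium dish, 90 mm across, 16 mm tall; origin under its middle; bystander
Mind the look-alikes: they are no part of the job. What is shaped like the bottle but black or purple is not meant.

How it is judged:
By the outcome, as a careful person would: the job done as asked, in the order asked, and still so for the second after the job is handed in, with the robot touching nothing.
It also fails if it takes over 72 s, if anything falls off the work surface, if the arm or the gripper's body presses on something with over 40 N, if the wrist force passes 120 N, or if a joint passes its speed limit or range.

## Working session

There is one attempt and no reset: what is moved stays moved. The work goes in short steps, Python scripts to look and compute and a tool call to move; the robot and the scene stay as the last step left them, time stands still between calls to the robot, and variables do not carry over. Pictures are saved under pics/ and viewed, at most 10 in all, crops included, and the job is handed in when it is done.

Besides the shell and the picture viewer there is one more tool, called after "Request:" by a JSON object that holds its "fn" and its "kwargs". apply_moves: Moves the arm, as the interface text tells. Its arguments: {"type":"object","properties":{"targets":{"type":"array"},"newtons":{"type":"number"}},"required":["targets"]}

```bash
ls; mkdir -p pics; cat > h.py <<'E'
import numpy as np, cv2
from bench import status, cams, order
def cal(n):
    c=cams.get_calibration(n); c['f']=200/np.tan(np.radians(c['vfov'])/2); c['R']=np.array(c['R']); c['t']=np.array(c['t']); return c
def ray(c,u,v):
    d=np.array([(u-c['cx'])/c['f'],(v-c['cy'])/c['f']]); p=d.copy()
    for _ in range(20): p=d/(1+c['k1']*(p@p))
    w=c['R'].T@np.array([p[0],p[1],1]); o=-c['R'].T@c['t']; return o,w/np.linalg.norm(w)
def onz(c,u,v,z):
    o,w=ray(c,u,v); return o+w*(z-o[2])/w[2]
def proj(c,X):
    q=c['R']@np.array(X)+c['t']; p=q[:2]/q[2]; p=p*(1+c['k1']*(p@p)); return p*c['f']+[c['cx'],c['cy']]
def tri(rs):
    A=np.zeros((3,3));b=np.zeros(3)
    for o,w in rs:
        P=np.eye(3)-np.outer(w,w);A+=P;b+=P@o
    x=np.linalg.solve(A,b); return x,[float(np.linalg.norm((np.eye(3)-np.outer(w,w))@(x-o))) for o,w in rs]
def snap(n,name):
    c=cal(n); im=np.asarray(cams.get_image(n)); cv2.imwrite(f'pics/{name}.png',im[:,:,::-1]); return c,im
E
python3 - <<'E'
from h import *
np.set_printoptions(precision=4,suppress=True)
for n in ['top','side','wrist']:
    c,im=snap(n,n+'0'); print(n,c['f'],c['cx'],c['cy'],c['k1'],-c['R'].T@c['t'],c['R'][2])
a=cv2.imread('pics/top0.png');b=cv2.imread('pics/side0.png')
print(status.get_obs())
E
```

```text
pics
top 436.63418109139127 317.34458931670974 202.49880045584624 -0.025494496576679106 [ 0.2527 -0.0417  1.2969] [ 0.2104 -0.0098 -0.9776]
side 454.7171641670401 313.877605159917 191.96136242377085 -0.03604769010700465 [ 0.4907 -1.0657  0.8769] [ 0.0339  0.7866 -0.6165]
wrist 331.0156906807791 319.9785279762922 197.37247598218732 -0.04994554971619507 [ 0.2704 -0.5681  0.3845] [-0.2468 -0.0814 -0.9656]
{'time_s': 0.15, 'joints': array([-1.3385,  0.4941,  1.346 , -0.    ,  1.3025, -0.0955]), 'qvel': array([ 0.0008, -0.0014, -0.0031,  0.0007,  0.0011, -0.    ]), 'tau': array([ -0.0005, -87.92  , -38.205 ,   0.0706,   0.0502,  -0.    ]), 'tool_pos': array([ 0.2012, -0.5915,  0.2305]), 'eef_rot': array([[ 0.9467,  0.322 , -0.0002],
       [ 0.322 , -0.9467,  0.0009],
       [ 0.0001, -0.0009, -1.    ]]), 'force': array([ 0.0593, -0.1932, -0.297 ]), 'torque': array([0.0573, 0.0341, 0.0299]), 'gripper_force': 0.0, 'opening': 0.09111988131679298}
```

View pics/top0.png

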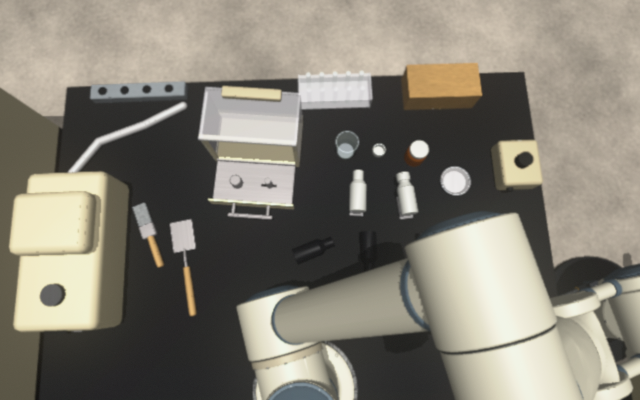

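View pics/side0.png

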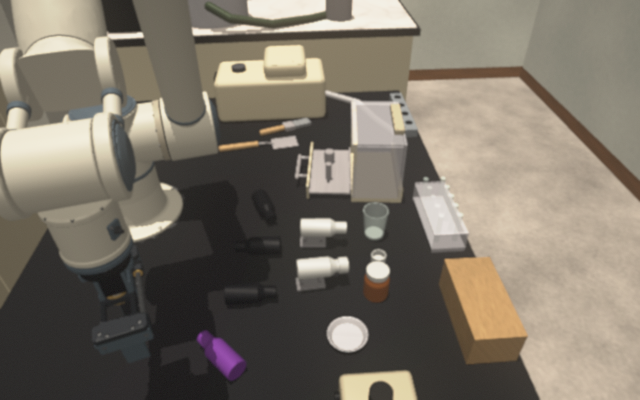

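The top view shows two white bottles at about (358,192) and (405,195), the tray at (253,185) with pegs at (236,181) and (268,183), and the bar at (249,212). The side view shows the bottles at (323,228) and (322,268). Black and purple bottle-shaped decoys are elsewhere. Next I'll enlarge both bottles to see which one is capped, and work out rough positions.

```bash
python3 - <<'E'
from h import *
np.set_printoptions(precision=4,suppress=True)
a=cv2.imread('pics/top0.png');b=cv2.imread('pics/side0.png')
A=cv2.resize(a[160:225,335:430],None,fx=4,fy=4,interpolation=cv2.INTER_CUBIC)
B=cv2.resize(b[205:290,285:365],None,fx=5,fy=5,interpolation=cv2.INTER_CUBIC)
o=np.zeros((430,800,3),np.uint8);o[:A.shape[0],:A.shape[1]]=A;o[:B.shape[0],390:390+B.shape[1]]=B
cv2.imwrite('pics/crop1.png',o)
ct,cs=cal('top'),cal('side')
for n,u,v,z in [('bL base',357,213,.055),('bL mouth',359,171,.055),('bR base',407,216,.055),('bR mouth',403,173,.055),('pegL',236,178,.064),('pegR',268,182,.08),('bar l',230,216,.036),('bar r',269,217,.036),('beaker',346,143,.04),('jar',419,150,.085)]:
    print(n,onz(ct,u,v,z))
for n,u,v,z in [('b1 mouth',347,228,.055),('b2 mouth',348,265,.055),('b1base',301,227,.055)]:
    print(n,onz(cs,u,v,z))
E
```

```text
bL base [ 0.4848 -0.1679  0.055 ]
bL mouth [ 0.6108 -0.1807  0.055 ]
bR base [ 0.4709 -0.3122  0.055 ]
bR mouth [ 0.6002 -0.3105  0.055 ]
pegL [0.5996 0.1811 0.064 ]
pegR [0.5799 0.0859 0.08  ]
bar l [0.4925 0.2033 0.036 ]
bar r [0.4855 0.0889 0.036 ]
beaker [ 0.7048 -0.1479  0.04  ]
jar [ 0.6598 -0.3563  0.085 ]
b1 mouth [ 0.6151 -0.1788  0.055 ]
b2 mouth [ 0.6026 -0.3108  0.055 ]
b1base [ 0.4931 -0.1659  0.055 ]
```

View pics/crop1.png

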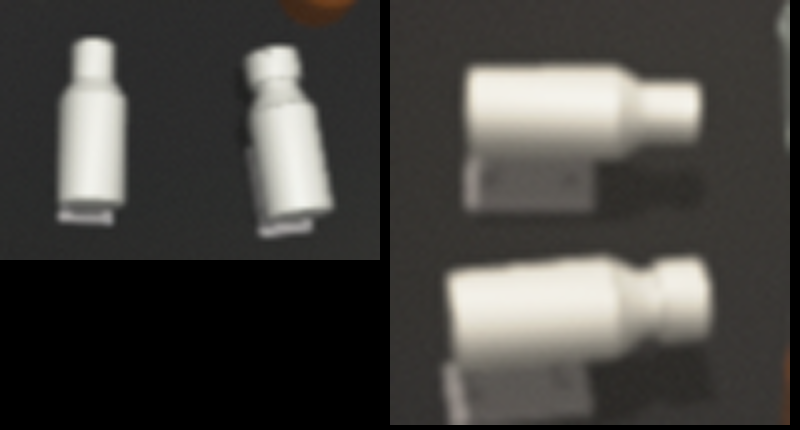

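The left bottle in the top view, (358,192) (upper one in the side view, (323,228)), has a plain narrow neck, so it is the open one. The right one, (405,195), has the wide 38 mm cap. I'll move the wrist camera over the open bottle.

Request:
{"fn": "apply_moves", "kwargs": {"targets": [[0.93, -0.57, -0.1, 0, 1], [0.93, -0.57, -0.1, 0, 1], [0.93, -0.57, -0.1, 0, 1], [0.93, -0.57, -0.1, 0, 1], [0.93, -0.57, -0.1, 0, 1], [0.93, -0.57, -0.1, 0, 1], [0.93, -0.57, -0.1, 0, 1], [0.93, -0.57, -0.1, 0, 1]]}}

```text
time_s: 0.82
tool_pos: [0.4114, -0.3378, 0.2611]
eef_rot: [[0.947, 0.322, 0.0], [0.322, -0.947, 0.0], [0.0, -0.0, -1.0]]
force: [1.5, -1.5, 0.8]
opening: 0.091
gripper_force: 0.0
```

Request:
{"fn": "apply_moves", "kwargs": {"targets": [[0.62, -0.38, 0, 0.86, 1], [0.62, -0.38, 0, 0.86, 1], [0.62, -0.38, 0, 0.86, 1], [0.62, -0.38, 0, 0.86, 1], [0.62, -0.38, 0, 0.86, 1], [0.62, -0.38, 0, 0.86, 1], [0.62, -0.38, 0, 0.86, 1], [0.62, -0.38, 0, 0.86, 1]]}}

```text
time_s: 1.48
tool_pos: [0.5503, -0.1709, 0.2606]
eef_rot: [[0.995, -0.099, -0.001], [-0.099, -0.995, 0.0], [-0.001, -0.0, -1.0]]
force: [0.3, -0.5, -0.4]
opening: 0.091
gripper_force: 0.0
```

```bash
python3 - <<'E'
from h import *
np.set_printoptions(precision=4,suppress=True)
s=status.get_obs();print(s['time_s'],s['tool_pos'],s['eef_rot'],s['joints'])
c,im=snap('wrist','w1'); print([proj(c,p) for p in [(.485,-.168,.055),(.611,-.18,.055),(.58,.086,.08)]])
np.save('cw1.npy',c,allow_pickle=True)
E
```

```text
1.4833 [ 0.5503 -0.1709  0.2606] [[ 0.9951 -0.0994 -0.0005]
 [-0.0994 -0.9951  0.0002]
 [-0.0005 -0.0001 -1.    ]] [-0.4047  0.3971  1.4277 -0.      1.3173  1.2656]
[array([323.4413, 231.6845]), array([323.2991, 119.6663]), array([ 76.8648, 177.6743])]
```

View pics/w1.png

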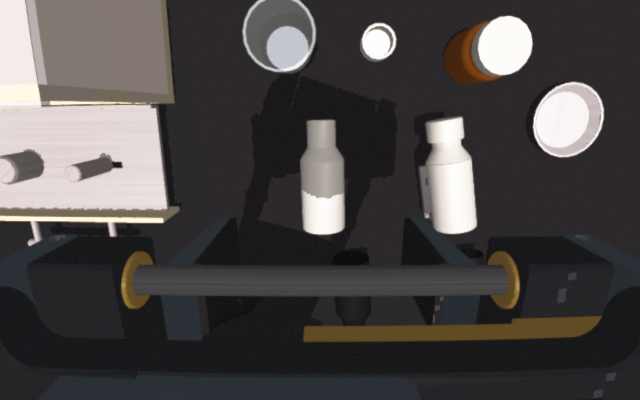

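The wrist view shows the open bottle upright in the picture: base about (322,231), mouth about (321,121). The slim peg leans left from about (108,166) to (70,173), and the slot end is at (118,164). Now I'll segment the bottle in this view and in the top view, and triangulate it.

```bash
python3 - <<'E'
from h import *
np.set_printoptions(precision=4,suppress=True)
cw=np.load('cw1.npy',allow_pickle=True).item(); ct=cal('top'); cs=cal('side')
def meas(im,x0,y0,x1,y1,th):
    g=cv2.cvtColor(im,cv2.COLOR_BGR2GRAY)[y0:y1,x0:x1]
    m=(g>th).astype(np.uint8)
    n,l,s,ce=cv2.connectedComponentsWithStats(m); k=1+np.argmax(s[1:,4]); m=(l==k)
    return m,s[k]
w=cv2.imread('pics/w1.png')
m,s=meas(w,280,100,365,240,75); print('wrist',s+[280,100,0,0,0])
for r in range(18,140,8):
    c=np.where(m[r])[0]
    if len(c): print(r+100,c[0]+280,c[-1]+280,end=' | ')
print()
t=cv2.imread('pics/top0.png'); m,s=meas(t,335,160,380,225,120); print('top',s+[335,160,0,0,0])
for r in range(8,60,4):
    c=np.where(m[r])[0]
    if len(c): print(r+160,c[0]+335,c[-1]+335,end=' | ')
print()
s0=cv2.imread('pics/side0.png'); m,s=meas(s0,290,205,365,248,140); print('side',s+[290,205,0,0,0])
for r in range(5,75,5):
    c=np.where(m[:,r])[0]
    if len(c): print(r+290,c[0]+205,c[-1]+205,end=' | ')
E
```

```text
wrist [ 300  119   45  116 4432]
126 307 335 | 134 307 335 | 142 307 335 | 150 306 338 | 158 301 343 | 166 300 343 | 174 301 343 | 182 301 344 | 190 301 344 | 198 301 344 | 206 302 344 | 214 302 344 | 222 303 344 | 230 304 342 | 
top [350 169  16  42 567]
172 354 362 | 176 353 362 | 180 353 363 | 184 351 365 | 188 351 365 | 192 350 365 | 196 350 365 | 200 350 365 | 204 350 365 | 208 350 365 | 
side [300 218  47  15 600]
300 221 227 | 305 219 232 | 310 218 232 | 315 218 232 | 320 218 232 | 325 218 232 | 330 219 232 | 335 221 230 | 340 222 230 | 345 222 230 |
```

```bash
python3 - <<'E'
from h import *
np.set_printoptions(precision=4,suppress=True)
cw=np.load('cw1.npy',allow_pickle=True).item(); ct=cal('top'); cs=cal('side')
print('mouth3',tri([ray(cw,321.3,119.3),ray(ct,358.3,169),ray(cs,347.2,226.5)]))
print('mouth w+s',tri([ray(cw,321.3,119.3),ray(cs,347.2,226.5)]))
print('base w+s',tri([ray(cw,323.2,234.5),ray(cs,300,227.5)]), tri([ray(cw,323.2,234.5),ray(ct,358,211),ray(cs,300,227.5)]))
for u,v in [(321.5,119.3),(321.5,134.5),(322.5,174.5),(323.2,214.5),(323.3,234.5)]: print(onz(cw,u,v,.055), onz(cw,u,v,.07))
print('width', onz(cw,301,182,.055)-onz(cw,345,182,.055))
E
```

```text
mouth3 (array([ 0.6141, -0.1784,  0.0609]), [0.002411419142750629, 0.0011253531015623396, 0.001447069286744882])
mouth w+s (array([ 0.6136, -0.1782,  0.0602]), [0.0018914412973122042, 0.0018914412973120409])
base w+s (array([ 0.4869, -0.1688,  0.0586]), [0.003918560804309288, 0.003918560804309252]) (array([ 0.4881, -0.1699,  0.0605]), [0.004656400872388994, 0.0015716819856866977, 0.0034448701307086254])
[ 0.6116 -0.1781  0.055 ] [ 0.612  -0.1781  0.07  ]
[ 0.5957 -0.1766  0.055 ] [ 0.5968 -0.1767  0.07  ]
[ 0.5521 -0.1734  0.055 ] [ 0.5551 -0.1736  0.07  ]
[ 0.5059 -0.1697  0.055 ] [ 0.5107 -0.1701  0.07  ]
[ 0.4815 -0.1675  0.055 ] [ 0.4874 -0.168   0.07  ]
width [0.0048 0.0487 0.    ]
```

Request:
{"fn": "apply_moves", "kwargs": {"targets": [[-0.15, 0.01, 0.1, -0.033, 1], [-0.15, 0.01, 0.22, -0.033, 1], [-0.15, 0.01, 0.34, -0.033, 1], [-0.15, 0.01, 0.46, -0.033, 1], [-0.15, 0.01, 0.56, -0.033, 1], [-0.15, 0.01, 0.64, -0.033, 1], [-0.15, 0.01, 0.69, -0.033, 1], [-0.15, 0.01, 0.69, -0.033, 1]]}}

```text
time_s: 2.2
tool_pos: [0.5023, -0.1709, 0.0513]
eef_rot: [[0.996, -0.087, -0.004], [-0.087, -0.996, 0.002], [-0.005, -0.002, -1.0]]
force: [-0.1, -0.8, -0.5]
opening: 0.0916
gripper_force: 0.0
```

Request:
{"fn": "apply_moves", "kwargs": {"targets": [[0, 0, 0, 0, 0.4], [0, 0, 0, 0, 0.4], [0, 0, 0, 0, 0.4], [0, 0, 0, 0, 0.4], [0, 0, 0, 0, 0.4], [0, 0, 0, 0, 0.4]], "newtons": 4}}

```text
time_s: 2.7
tool_pos: [0.5049, -0.1707, 0.0545]
eef_rot: [[0.996, -0.086, 0.001], [-0.086, -0.996, -0.0], [0.001, 0.0, -1.0]]
force: [-0.3, 0.2, 0.6]
opening: 0.0537
gripper_force: 0.0
```

Request:
{"fn": "apply_moves", "kwargs": {"targets": [[0, -0.003, 0, 0, 0.4], [0, -0.003, 0, 0, 0.4], [0, -0.003, 0, 0, 0.4], [0, -0.003, 0, 0, 0.4], [0, -0.003, 0, 0, 0.4]], "newtons": 4}}

```text
time_s: 3.12
tool_pos: [0.5049, -0.1697, 0.0541]
eef_rot: [[0.996, -0.086, 0.0], [-0.086, -0.996, -0.0], [0.0, 0.0, -1.0]]
force: [-0.3, 0.0, 5.3]
opening: 0.0478
gripper_force: 4.0
```

Request:
{"fn": "apply_moves", "kwargs": {"targets": [[0, 0, -0.03, 0, 0.4], [0, 0, -0.06, 0, 0.4], [0, 0, -0.09, 0, 0.4], [0, 0, -0.12, 0, 0.4], [0, 0, -0.15, 0, 0.4], [0, 0, -0.18, 0, 0.4], [0, 0, -0.21, 0, 0.4], [0, 0, -0.21, 0, 0.4]]}}

```text
time_s: 3.78
tool_pos: [0.5055, -0.17, 0.1188]
eef_rot: [[0.996, -0.086, 0.002], [-0.086, -0.996, -0.001], [0.002, 0.001, -1.0]]
force: [0.0, 0.0, -0.9]
opening: 0.0474
gripper_force: 4.0
```

```bash
python3 - <<'E'
from h import *
s=status.get_obs();print(s['time_s'],s['tool_pos'],s['force'],s['torque'],s['opening'])
c,im=snap('side','s1'); p=proj(c,s['tool_pos']); print(p)
cv2.imwrite('pics/s1c.png',cv2.resize(im[120:300,230:390,::-1],None,fx=3,fy=3))
E
```

```text
3.7833 [ 0.5055198  -0.1700339   0.11884673] [ 0.04841963  0.02844508 -0.85559232] [-0.02451206  0.02750907 -0.016074  ] 0.04737932825884588
[305.03309396 209.53424188]
```

View pics/s1c.png

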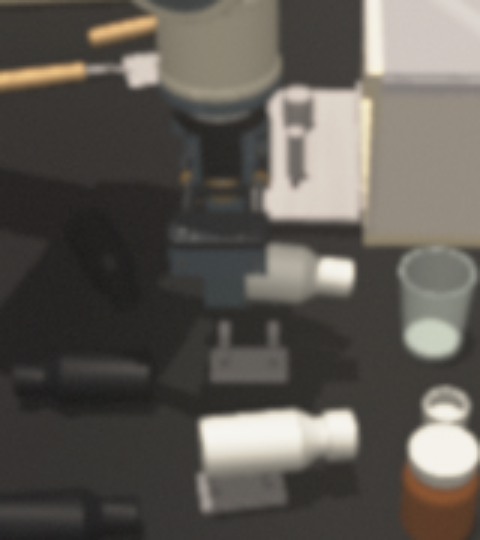

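The bottle is held but stays level (mouth about (345,275) in the crop), because the pads' torsional friction holds it. I'll raise it, relax to 3 N and use vertical jerks to let the heavy mouth side swing down.

Request:
{"fn": "apply_moves", "kwargs": {"targets": [[0, 0, -0.12, 0, 0.4], [0, 0, -0.24, 0, 0.4], [0, 0, -0.36, 0, 0.4], [0, 0, -0.4, 0, 0.4], [0, 0, -0.26, 0, 0.4], [0, 0, -0.4, 0, 0.4], [0, 0, -0.26, 0, 0.4], [0, 0, -0.4, 0, 0.4]], "newtons": 3}}

```text
time_s: 4.5
tool_pos: [0.4992, -0.1673, 0.2207]
eef_rot: [[0.996, -0.086, -0.019], [-0.086, -0.996, 0.009], [-0.02, -0.007, -1.0]]
force: [-2.5, 1.7, -7.5]
opening: 0.0481
gripper_force: 3.0
```

```bash
python3 - <<'E'
from h import *
s=status.get_obs();print(s['time_s'],s['tool_pos'],s['force'],s['torque'],s['opening'])
c,im=snap('side','s2'); p=proj(c,s['tool_pos']); print(p)
g=cv2.cvtColor(im,cv2.COLOR_RGB2GRAY)
x,y=map(int,p); 
for r in range(y-30,y+70,5): print(r,' '.join('%3d'%v for v in g[r,x-30:x+70:4]))
E
```

```text
4.5 [ 0.49923452 -0.16726029  0.22071305] [-2.5114966   1.69744684 -7.48587872] [0.12281078 0.22441542 0.0231973 ] 0.04805409622118289
[301.25712621 177.11727588]
147  68 209 172 166  79  51  51  52  53  51  66  78  62  61  77  72  63  63  64  71 132 136 151 149 154
152  57  57  55  55  69  57  67  75  75  68  81 154 214 205 205 201 208 217 217 213 177 136 141 140 141
157  57  59  56  64  52  52  53  52  53  55  55  64 215 195 110 109 199 215 216 212 231 139 145 143 145
162  57  56  58  66  71  88  73  69  61  74  58  62 216 211 178 136 199 213 215 214 227 138 144 143 143
167  56  55  56  64  66  64  64  64  61  62  64  92 216 215 113 161 213 213 214 215 224 137 143 143 144
172  56  56  56  67  68  70  69  68  69  70  74 103 218 216 112 161 212 213 213 214 221 137 143 144 143
177  53  57  54  55  57  72  68  67  69  77 134 186 217 216 111 146 214 213 212 214 217 138 142 143 144
182  42  41  53  55  57  60  68  67  68  78 141 218 218 216 171 213 214 213 212 214 207 138 142 143 143
187  40  39  49  56  56  57  66  68  66  78 129 218 217 215 213 214 213 212 210 212 185 140 142 144 143
1
[... 442 characters left out ...]
  58  60 125 132  94  58  59  61  60  59  61  62  61  59  61  61  61 116 112
217  35  34  39  40  46  49  54  56  56  58  57  58  59  59  60  60  60  60  61  61  61  62  60  83 131
222  37  37  39  40  40  44  42  42  42  45  47  46  49  49  55  59  59  61  59  61  61  60  61  78 128
227  41  40  41  39  50  56  57  57  75  52  44  44  69  56  48  47  48  56  60  60  60  61  62  73 152
232  36  39  37  49  55  56  56  55  82  56  44  44  76  60  47  47  48  46  48  52  60  61  60  72 205
237  36  33  38  56  56  55  58  76  97  91  94  94  97  96  48  47  46  47  49  55  60  61  61  61 105
242  77  77  57  54  55  57  56  66  94  96  98  97  95  97  49  46  48  48  52  59  60  61  61  60  61
```

It has swung down. I'll let it settle and then check the hang angle.

Request:
{"fn": "apply_moves", "kwargs": {"targets": [[0, 0, 0, 0, 0.4], [0, 0, 0, 0, 0.4], [0, 0, 0, 0, 0.4], [0, 0, 0, 0, 0.4]]}}

```text
time_s: 4.88
tool_pos: [0.5045, -0.1696, 0.2369]
eef_rot: [[0.996, -0.086, 0.0], [-0.086, -0.996, 0.0], [0.0, -0.0, -1.0]]
force: [0.0, 0.7, -0.3]
opening: 0.0477
gripper_force: 3.0
```

```bash
python3 - <<'E'
from h import *
np.set_printoptions(precision=4,suppress=True)
s=status.get_obs();P=s['tool_pos'];print(s['time_s'],P,s['eef_rot'][:,2],s['force'],s['torque'],s['opening'])
c,im=snap('side','s3'); 
for d in (0,.04,.06,.08,.107): print(d,proj(c,P-[0,0,d]))
q=im[150:240,260:350,::-1]
cv2.imwrite('pics/s3c.png',cv2.resize(q,None,fx=6,fy=6,interpolation=cv2.INTER_CUBIC))
E
```

```text
4.8833 [ 0.5045 -0.1696  0.2369] [ 0.  0. -1.] [ 0.0271  0.6772 -0.2832] [ 0.0367 -0.0385 -0.0003] 0.04770712827926526
0 [303.2572 172.176 ]
0.04 [303.7465 185.3406]
0.06 [303.9834 191.7092]
0.08 [304.2154 197.9413]
0.107 [304.521 206.145]
```

View pics/s3c.png

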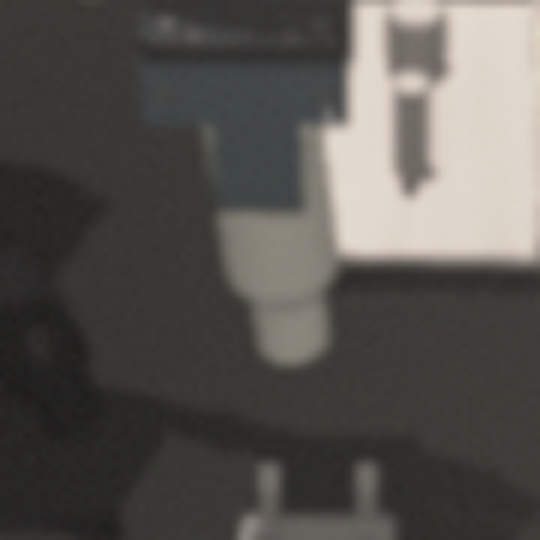

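The bottle hangs neck down but about 5° off vertical, with the mouth towards +x (mouth centre about (308.7,209) against (304.5,206) for plumb). The wrist camera gives finer resolution on this.

```bash
python3 - <<'E'
from h import *
np.set_printoptions(precision=4,suppress=True)
s=status.get_obs();P=s['tool_pos']
c,im=snap('wrist','w2')
for d in (0,.04,.06,.08,.107): print(d,proj(c,P-[0,0,d]))
E
```

```text
0 [320.0785 257.3703]
0.04 [320.1692 229.4945]
0.06 [320.2029 219.1125]
0.08 [320.2313 210.3614]
0.107 [320.2632 200.5216]
```

View pics/w2.png

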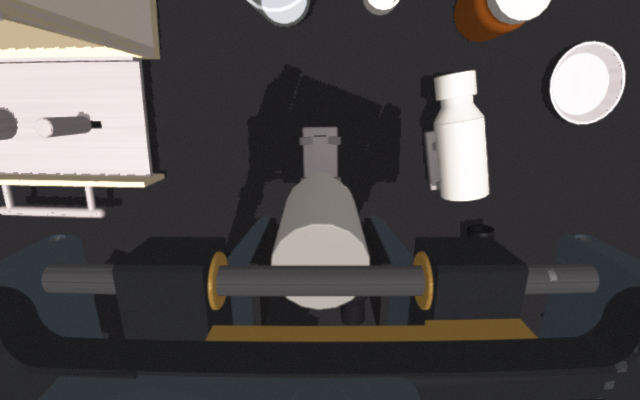

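```bash
python3 - <<'E'
from h import *
np.set_printoptions(precision=4,suppress=True)
w=cv2.cvtColor(cv2.imread('pics/w2.png'),cv2.COLOR_BGR2GRAY)
for r in list(range(140,200,3))+[210,220,230,240,250,260]: print(r,' '.join('%3d'%v for v in w[r,270:374:4]))
c=cal('wrist'); P=status.get_obs()['tool_pos']; R=status.get_obs()['eef_rot']
x=R[:,0]
for tilt in (0,2,4,6,8):
    a=np.radians(tilt); ax=np.array([0,0,-1.])*np.cos(a)+x*np.sin(a); nx=x*np.cos(a)+np.array([0,0,1.])*np.sin(a)
    B=P+[0,0,.002]-ax*.013
    print(tilt,[ (n,proj(c,B+ax*d+nx*r).round(1)) for n,d,r in [('mouth+',.12,.015),('neck+',.092,.015),('sh+',.078,.024),('base+',0,.024),('base-',0,-.024)]])
E
```

```text
140  30  31  26  27  30  27  27  34  94  99  96 122 121 123 123  94  93  90  29  29  30  29  29  26  31  27
143  28  30  30  29  23  27  31  36  94  97 101 121 119 122 122  98  94  90  29  31  29  26  30  27  25  32
146  27  28  25  30  29  29  27  28  44 117 118 121 122 122 122 121 123  38  30  27  31  31  26  30  34  28
149  30  29  29  28  28  27  29  30  42 118 119 120 121 122 123 123 122  38  32  29  30  29  29  33  42  27
152  27  27  31  27  29  31  26  29  39 118 118 120 121 121 121 122 122  37  30  31  29  29  30  28  30  28
155  29  29  29  29  29  27  30  28  38 118 117 119 119 121 120 121 119  36  28  30  29  27  26  30  27  30
158  28  29  30  26  28  28  30  29  37 117 118 119 120 120 119 119 120  39  29  25  30  28  26  28  30  29
161  28  27  28  29  31  31  28  29  39 115 117 118 119 119 119 118 119  37  29  29  30  29  27  29  31  28
164  30  29  28  29  28  30  30  30  36 117 116 118 119 119 119 119 119  39  29  29  29  26  30  32  27  27
167  31  31  30  30  29  26  26  28  33 117 117 118 119 117 118 119 121  37  27  27  34  27  28  30  27  30
170  24  31  31  28 
[... 1863 characters left out ...]
320., 316.]))]
2 [('mouth+', array([320.3, 178.8])), ('neck+', array([320.3, 188.2])), ('sh+', array([320.3, 180.8])), ('base+', array([320.1, 224.2])), ('base-', array([320. , 315.7]))]
4 [('mouth+', array([320.3, 174.4])), ('neck+', array([320.3, 184.7])), ('sh+', array([320.3, 177.8])), ('base+', array([320.1, 225.9])), ('base-', array([320. , 315.4]))]
6 [('mouth+', array([320.3, 170. ])), ('neck+', array([320.3, 181.2])), ('sh+', array([320.3, 174.9])), ('base+', array([320.1, 227.6])), ('base-', array([320., 315.]))]
8 [('mouth+', array([320.3, 165.6])), ('neck+', array([320.3, 177.7])), ('sh+', array([320.3, 172. ])), ('base+', array([320.1, 229.5])), ('base-', array([320.1, 314.5]))]
```

The outline fits a tilt of about 5–6°, with the bottle slid about 9 mm down in the grip, so its base is about 4 mm above the TCP. I'll straighten it later against the tray's fixed-height front panel. First I'll firm up the grip, carry it gently towards the tray and measure the peg from close up.

Request:
{"fn": "apply_moves", "kwargs": {"targets": [[0, 0, -0.05, 0, 0.4], [-0.02, -0.1, -0.11, 0, 0.4], [-0.04, -0.24, -0.11, 0, 0.4], [-0.06, -0.4, -0.11, 0, 0.4], [-0.08, -0.56, -0.11, 0, 0.4], [-0.1, -0.7, -0.11, 0, 0.4], [-0.12, -0.8, -0.11, 0, 0.4], [-0.12, -0.845, -0.11, 0, 0.4]], "newtons": 8}}

```text
time_s: 5.65
tool_pos: [0.4892, 0.09, 0.27]
eef_rot: [[0.997, -0.084, -0.0], [-0.084, -0.996, 0.001], [-0.0, -0.001, -1.0]]
force: [-0.7, 0.0, -0.7]
opening: 0.0478
gripper_force: 8.0
```

Request:
{"fn": "apply_moves", "kwargs": {"targets": [[0, 0, 0, 0, 0.4], [0, 0, 0, 0, 0.4], [0, 0, 0, 0, 0.4]]}}

```text
time_s: 5.9
tool_pos: [0.4905, 0.0856, 0.2699]
eef_rot: [[0.996, -0.085, -0.0], [-0.085, -0.996, -0.0], [-0.0, 0.0, -1.0]]
force: [0.3, -1.1, -1.3]
opening: 0.0478
gripper_force: 8.0
```

```bash
python3 - <<'E'
from h import *
np.set_printoptions(precision=4,suppress=True)
s=status.get_obs();P=s['tool_pos'];print(s['time_s'],P,s['force'],s['eef_rot'][:,0])
for n in ('wrist','side','top'):
    c,im=snap(n,n+'3'); np.save(n+'3.npy',c,allow_pickle=True)
    print(n,proj(c,(.58,.086,.082)),proj(c,(.58,.086,.024)),proj(c,P-[0,0,.116]))
cs=cv2.imread('pics/side3.png'); w=cv2.imread('pics/wrist3.png')
o=np.zeros((600,800,3),np.uint8);o[:340,:544]=cv2.resize(w[:250],(544,212))[:0] if 0 else 0
a=cv2.resize(w[0:260],None,fx=1.25,fy=1.25); o[:325]=a
b=cv2.resize(cs[130:222,260:420],None,fx=3,fy=3,interpolation=cv2.INTER_CUBIC); o[325:325+b.shape[0]-1,:480]=b[:275]
cv2.imwrite('pics/m3.png',o)
E
```

```text
5.9 [0.4905 0.0856 0.2699] [ 0.3433 -1.1478 -1.337 ] [ 0.9963 -0.0854 -0.    ]
wrist [312.1974  91.7449] [313.4073  94.1725] [320.2379 197.6328]
side [326.2045 163.8157] [326.1907 178.983 ] [296.2143 145.2959]
top [267.9016 181.7895] [269.9901 186.7472] [265.5467 207.2555]
```

View pics/m3.png

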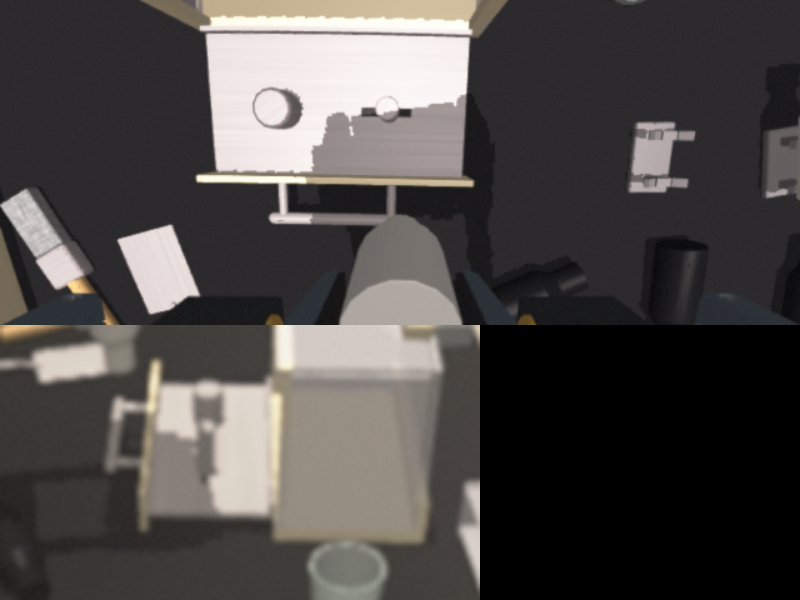

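The enlarged wrist view shows the slim peg's round top at about (310,86) in original pixels and its dark slot spanning columns about 290–329 at row 90. The panel's top edge runs from about (158,144) to (378,148), and the bottle's base is at the bottom centre. Next I'll refine the peg with sub-pixel masks.

```bash
python3 - <<'E'
from h import *
np.set_printoptions(precision=4,suppress=True)
c=np.load('wrist3.npy',allow_pickle=True).item()
w=cv2.cvtColor(cv2.imread('pics/wrist3.png'),cv2.COLOR_BGR2GRAY)
print('cols',list(range(286,334,2)))
for r in range(74,98): print(r,' '.join('%3d'%v for v in w[r,286:334:2]))
print('panel')
for u in (165,250,345,372): print(u,w[136:152,u])
s=cv2.cvtColor(cv2.imread('pics/side3.png'),cv2.COLOR_BGR2GRAY)
print('side cols 318..336')
for r in range(154,186): print(r,w.shape and ' '.join('%3d'%v for v in s[r,318:338]))
E
```

```text
cols [286, 288, 290, 292, 294, 296, 298, 300, 302, 304, 306, 308, 310, 312, 314, 316, 318, 320, 322, 324, 326, 328, 330, 332]
74 245 245 246 246 246 246 246 246 246 247 246 247 247 247 247 247 247 247 247 247 247 247 247 247
75 245 246 246 246 246 246 246 246 247 247 247 246 247 247 247 248 248 247 248 248 248 248 248 247
76 246 245 246 246 246 246 246 246 246 247 245 240 239 237 247 247 247 248 248 248 247 248 248 247
77 245 245 245 246 246 246 246 246 247 244 233 224 219 189 241 247 248 248 248 248 248 248 248 247
78 245 245 246 246 246 246 246 246 246 234 224 234 234 216 221 242 247 248 248 248 248 248 248 248
79 246 246 247 247 246 247 247 247 243 227 245 246 245 242 222 228 247 248 248 248 248 248 248 248
80 246 246 246 246 247 247 247 247 232 238 247 247 246 247 243 225 243 249 249 249 249 249 249 249
81 245 246 246 246 246 246 246 245 222 246 247 246 246 248 248 225 230 249 249 249 248 248 249 248
82 244 244 245 244 245 245 246 239 228 247 246 246 247 249 248 237 230 248 248 248 248 248 248 248
83 244 245 245 245 245 246 246 236 237 247 246 246 247 249 249 245 232 248 247 247 
[... 3694 characters left out ...]
 146 183 205 212 214 215 215
178 130 129 130 131 130 129 127 119 109 103 104 105 110 134 170 199 210 214 215 215
179 130 131 130 130 131 129 128 123 112 102 100 111 125 147 175 200 211 214 215 216
180 130 130 130 130 130 129 128 125 111  95  96 129 159 181 197 208 212 214 214 215
181 131 130 130 129 130 130 129 126 113  92  98 143 183 204 210 213 213 214 215 215
182 130 130 129 130 130 130 129 127 119 103 108 146 188 210 214 215 213 214 214 215
183 130 129 130 130 129 130 131 128 125 118 119 146 186 209 214 215 214 214 215 214
184 130 130 130 130 130 130 129 127 126 126 126 146 180 206 213 214 214 213 214 214
185 131 129 130 130 130 128 129 128 126 127 127 139 168 197 211 214 213 214 214 214
```

```bash
python3 - <<'E'
from h import *
np.set_printoptions(precision=4,suppress=True)
c=np.load('wrist3.npy',allow_pickle=True).item();cs=cal('side')
print('pegtop',onz(c,309.5,86.3,.082),onz(cs,328.9,163.3,.082),tri([ray(c,309.5,86.3),ray(cs,328.9,163.3)]))
sl=[onz(c,289,89.5,.024),onz(c,328.5,89.5,.024)];print('slot',sl,(sl[0]+sl[1])/2)
pl=[onz(c,165,145.3,.052),onz(c,250,146.3,.052),onz(c,345,148.7,.052),onz(c,372,149,.052)];print('panel front top',pl)
d=pl[0]-pl[2];print('yaw',np.arctan2(-d[0],d[1]))
s=cv2.cvtColor(cv2.imread('pics/side3.png'),cv2.COLOR_BGR2GRAY)
print('bottle in side: cols 280..315')
for r in range(118,165,2): print(r,' '.join('%3d'%v for v in s[r,276:322:2]))
w=cv2.cvtColor(cv2.imread('pics/wrist3.png'),cv2.COLOR_BGR2GRAY)
for r in (172,174,176,178,180,185,190,195,200,205,210,215,220,225): 
    print(r,' '.join('%3d'%v for v in w[r,276:372:4]))
P=np.array([0.4905,0.0856,0.2699]);x=np.array([.9963,-.0854,0])
for b in (0,.004,.008,.013):
  for tilt in (0,4,8):
    a=np.radians(tilt); ax=np.array([0,0,-1.])*np.cos(a)+x*np.sin(a); nx=x*np.cos(a)+np.array([0,0,1.])*np.sin(a)
    B=P+[0,0,.002]-ax*b; y=np.array([.0854,.9963,0])
    print(b,tilt,'mouth side',proj(cs,B+ax*.12),'base side',proj(cs,B),'| wrist sh+',proj(c,B+ax*.078+nx*.024)[1],'mouth+',proj(c,B+ax*.12+nx*.015)[1],'base+',proj(c,B+nx*.024)[1],'base w',proj(c,B-y*.024)[0]-proj(c,B+y*.024)[0])
E
```

```text
pegtop [0.5854 0.0882 0.082 ] [0.5885 0.0881 0.082 ] (array([0.5869, 0.0881, 0.082 ]), [0.0015526513891424374, 0.0015526513891424576])
slot [array([0.5876, 0.1137, 0.024 ]), array([0.5837, 0.0682, 0.024 ])] [0.5857 0.0909 0.024 ]
panel front top [array([0.5389, 0.2577, 0.052 ]), array([0.5291, 0.1614, 0.052 ]), array([0.5173, 0.0555, 0.052 ]), array([0.5145, 0.0253, 0.052 ])]
yaw -0.10650991746427156
bottle in side: cols 280..315
118 108 106 103 102  99  97  79  71  70  72  70  70  94 125 134 157 116  75  70  69  69  66  60
120  59  59  56  57  62  74  86  84  85  86  87  87 100 126 140 182 166 100  58  57  60  61  61
122  59  58  60 111 165 173 163 123 123 126 127 128 128 129 136 170 159 118  68  62  61  62  62
124  66  74  92 153 205 212 189 132 128 132 134 135 134 129 123 114  99  84  63  60  61  61  62
126 159 172 182 195 189 198 183 133 128 132 134 134 134 131 122  89  68  63  61  62  61  60  62
128 194 184 168 150 130 134 125 120 126 131 134 134 133 131 124  90  61  61  61  62  61  62  61
130 133 116  95  81  78  95  98 111 125 131 135 133 134 132 124  90  62  60  62  60  62  6
[... 4430 characters left out ...]
.008 8 mouth side [301.3628 143.2609] base side [294.0365 107.1417] | wrist sh+ 169.58694395150383 mouth+ 163.723144209705 base+ 224.16245522735605 base w 99.89916139403101
0.013 0 mouth side [296.0592 142.1229] base side [294.3568 105.5081] | wrist sh+ 183.81553088217453 mouth+ 183.19101005873517 base+ 222.62583807143446 base w 103.25449430138138
0.013 4 mouth side [298.5743 142.0527] base side [294.0339 105.5186] | wrist sh+ 177.83826410940617 mouth+ 174.394766602689 base+ 225.94335182562233 base w 103.06314042548473
0.013 8 mouth side [301.073  141.8323] base side [293.7135 105.5495] | wrist sh+ 171.99745309684357 mouth+ 165.63494755324072 base+ 229.50495711949415 base w 102.8328468480147
```

The two views agree on the peg's y (0.088). For x, the wrist gives 0.5854 and the side 0.5885. Panel to slot measures 64.5 mm (expected 64), the tray yaw is about −0.10, and the bottle tilt is about 5° towards +x. I'll lower the neck beside the handle in front of the panel, then push it gently against the panel at 3 N grip to bring it upright.

Request:
{"fn": "apply_moves", "kwargs": {"targets": [[-0.02, 0.05, 0, 0.03, 0.4], [-0.04, 0.11, 0.03, 0.03, 0.4], [-0.04, 0.139, 0.12, 0.03, 0.4], [-0.04, 0.139, 0.22, 0.03, 0.4], [-0.04, 0.139, 0.32, 0.03, 0.4], [-0.04, 0.139, 0.39, 0.03, 0.4], [-0.04, 0.139, 0.427, 0.03, 0.4], [-0.04, 0.139, 0.427, 0.03, 0.4]]}}

```text
time_s: 6.72
tool_pos: [0.4738, 0.0446, 0.1397]
eef_rot: [[0.995, -0.102, -0.004], [-0.102, -0.995, 0.0], [-0.004, 0.0, -1.0]]
force: [-0.6, -0.3, -1.3]
opening: 0.048
gripper_force: 8.0
```

Request:
{"fn": "apply_moves", "kwargs": {"targets": [[0.01, 0, 0, 0, 0.4], [0.025, 0, 0, 0, 0.4], [0.04, 0, 0, 0, 0.4], [0.055, 0, 0, 0, 0.4], [0.07, 0, 0, 0, 0.4], [0.085, 0, 0, 0, 0.4], [0.085, 0, 0, 0, 0.4], [0.085, 0, 0, 0, 0.4]], "newtons": 3}}

```text
time_s: 7.38
tool_pos: [0.5006, 0.0429, 0.1418]
eef_rot: [[0.995, -0.101, 0.0], [-0.101, -0.995, -0.0], [0.0, -0.0, -1.0]]
force: [-0.6, -0.6, -0.8]
opening: 0.0477
gripper_force: 3.0
```

```bash
cat > tilt.py <<'E'
from h import *
import sys
np.set_printoptions(precision=4,suppress=True)
s=status.get_obs();P=s['tool_pos'];R=s['eef_rot'];x=R[:,0];print(s['time_s'],P,x,s['force'])
c,im=snap('wrist',sys.argv[1]+'w');cs,js=snap('side',sys.argv[1]+'s')
g=cv2.cvtColor(js,cv2.COLOR_RGB2GRAY);w=cv2.cvtColor(im,cv2.COLOR_RGB2GRAY)
for tilt in (-3,0,3,6):
    a=np.radians(tilt); ax=np.array([0,0,-1.])*np.cos(a)+x*np.sin(a); nx=x*np.cos(a)+np.array([0,0,1.])*np.sin(a)
    B=P+[0,0,.002]-ax*.010
    print(tilt,'side: mouth',proj(cs,B+ax*.12),'neck',proj(cs,B+ax*.1),'body',proj(cs,B+ax*.06),'| wrist sh+',proj(c,B+ax*.078+nx*.024)[1],'m+',proj(c,B+ax*.12+nx*.015)[1],'base+',proj(c,B+nx*.024)[1])
u,v=map(int,proj(cs,P-[0,0,.108]))
print('side cols from',u-14)
for r in range(v-24,v+8,2): print(r,' '.join('%3d'%k for k in g[r,u-14:u+20]))
print('wrist rows from 150, col 312,320,328',[w[150:240:2,k].tolist() for k in (312,320,328)])
E
python3 tilt.py n1
```

```text
7.3833 [0.5006 0.0429 0.1418] [ 0.9949 -0.1005  0.0002] [-0.6152 -0.5568 -0.8109]
-3 side: mouth [299.5445 185.8592] neck [299.6563 180.6293] body [299.8863 169.8846] | wrist sh+ 187.54135312824343 m+ 189.10110922378493 base+ 218.3952640390173
0 side: mouth [301.4217 185.9258] neck [301.2058 180.6838] body [300.7628 169.9147] | wrist sh+ 182.8018570229711 m+ 182.35549277700568 base+ 220.323348256289
3 side: mouth [303.2963 185.9141] neck [302.7532 180.673 ] body [301.6379 169.9073] | wrist sh+ 178.12791424150214 m+ 175.6284793633107 base+ 222.3975648680263
6 side: mouth [305.1641 185.8241] neck [304.2947 180.597 ] body [302.5094 169.8623] | wrist sh+ 173.52457326268708 m+ 168.91879802896096 base+ 224.6133188013833
side cols from 287
161  56  57  57  58  61  72  77  75  69  70  66  68  67  68  68  69  68  71  86 107 122 165 216 220 196 191 208 215 215 214 213 214 214 214
163  57  57  56  57  60  70  77  76  68  68  69  68  68  68  68  70  69  72  85 107 126 168 210 204 177 187 209 215 215 215 214 214 215 215
165  56  56  57  56  60  67  78  77  71  70  68  68  68  67  68  68  67  69  
[... 1901 characters left out ...]
0, col 312,320,328 [[154, 151, 150, 150, 149, 151, 150, 145, 145, 142, 141, 129, 111, 110, 112, 176, 191, 174, 111, 108, 109, 107, 109, 109, 108, 107, 109, 109, 109, 108, 109, 109, 109, 108, 110, 175, 180, 179, 178, 180, 178, 179, 179, 180, 179], [153, 153, 152, 151, 149, 153, 152, 146, 144, 144, 143, 138, 111, 111, 111, 177, 192, 146, 111, 110, 110, 109, 110, 110, 110, 109, 110, 110, 107, 109, 109, 110, 111, 110, 112, 174, 182, 181, 180, 180, 180, 178, 180, 180, 179], [155, 154, 153, 152, 151, 153, 152, 146, 144, 145, 143, 138, 110, 112, 110, 175, 194, 169, 109, 111, 110, 108, 110, 110, 108, 111, 109, 111, 112, 110, 111, 110, 109, 113, 114, 165, 183, 181, 182, 180, 182, 180, 179, 179, 180]]
```

The bottle is now upright within about 1° (base edge at row 219.5, neck centre at column 301.6). I'll firm up the grip, back off, rise and move over the peg.

Request:
{"fn": "apply_moves", "kwargs": {"targets": [[0, 0, 0, 0, 0.4], [-0.015, 0, 0, 0, 0.4], [-0.04, 0, 0, 0, 0.4], [-0.06, 0, -0.03, 0, 0.4], [-0.06, 0, -0.1, 0, 0.4], [-0.06, 0, -0.17, 0, 0.4], [-0.06, 0, -0.23, 0, 0.4], [-0.06, 0, -0.25, 0, 0.4]], "newtons": 10}}

```text
time_s: 8.15
tool_pos: [0.4828, 0.0448, 0.2197]
eef_rot: [[0.995, -0.1, 0.003], [-0.1, -0.995, -0.0], [0.003, -0.0, -1.0]]
force: [0.5, 0.4, 0.1]
opening: 0.0478
gripper_force: 10.0
```

Request:
{"fn": "apply_moves", "kwargs": {"targets": [[0.02, -0.01, 0, 0, 0.4], [0.07, -0.04, 0, 0, 0.4], [0.14, -0.08, 0, 0, 0.4], [0.21, -0.12, 0, 0, 0.4], [0.27, -0.15, 0, 0, 0.4], [0.31, -0.17, 0, 0, 0.4], [0.328, -0.178, 0, 0, 0.4], [0.328, -0.178, 0, 0, 0.4]]}}

```text
time_s: 8.82
tool_pos: [0.5861, 0.0883, 0.2155]
eef_rot: [[0.995, -0.1, -0.001], [-0.1, -0.995, -0.0], [-0.001, 0.0, -1.0]]
force: [-0.7, -0.9, -1.4]
opening: 0.0479
gripper_force: 10.0
```

Request:
{"fn": "apply_moves", "kwargs": {"targets": [[0, 0, 0, 0, 0.4], [0, 0, 0, 0, 0.4], [0, 0, 0, 0, 0.4]]}}

```text
time_s: 9.07
tool_pos: [0.585, 0.0876, 0.2167]
eef_rot: [[0.995, -0.101, -0.001], [-0.101, -0.995, -0.0], [-0.001, 0.0, -1.0]]
force: [0.0, -0.1, -1.1]
opening: 0.0477
gripper_force: 10.0
```

```bash
python3 tilt.py n2; python3 - <<'E'
from h import *
np.set_printoptions(precision=4,suppress=True)
c=cal('side');P=status.get_obs()['tool_pos']
print(P,proj(c,(.5854,.0882,.082)),proj(c,(.5854,.0882,.053)),proj(c,P-[0,0,.108]))
g=cv2.imread('pics/n2s.png')[125:195,285:385];cv2.imwrite('pics/n2c.png',cv2.resize(g,None,fx=8,fy=8,interpolation=cv2.INTER_CUBIC))
E
```

```text
9.0667 [0.585  0.0876 0.2167] [ 0.9949 -0.1008 -0.0006] [ 0.0018 -0.1158 -1.1224]
-3 side: mouth [325.9017 156.1253] neck [326.2504 150.6009] body [326.9664 139.2524] | wrist sh+ 187.47660545200253 m+ 189.01110435539198 base+ 218.41532123380156
0 side: mouth [327.7927 156.1904] neck [327.8114 150.6541] body [327.8494 139.2819] | wrist sh+ 182.7376487409587 m+ 182.2650587424418 base+ 220.34532525630868
3 side: mouth [329.6846 156.1728] neck [329.3731 150.6385] body [328.7326 139.2717] | wrist sh+ 178.06441636082022 m+ 175.53779438314106 base+ 222.4214233743519
6 side: mouth [331.573  156.0726] neck [330.9316 150.554 ] body [329.6138 139.2219] | wrist sh+ 173.46196289637112 m+ 168.82804803940488 base+ 224.6390120513171
side cols from 313
132  62  62  62  62  63  63  77  96 101  91  78  73  73  72  73  72  72  72  73  75  86 107 114 101  79  66  64  63  65  63  64  65  63  64
134  62  62  63  62  63  62  75  97 104  96  81  78  79  79  80  81  79  81  80  80  90 108 114 100  76  65  63  64  65  65  66  64  65  63
136  63  62  61  61  62  64  77  98 115 118 117 119 121 122 121 123 122 12
[... 1919 characters left out ...]
328 [[126, 127, 129, 125, 124, 123, 123, 124, 123, 124, 122, 120, 88, 65, 68, 69, 71, 80, 93, 92, 94, 94, 95, 91, 92, 92, 90, 93, 95, 95, 94, 93, 91, 93, 95, 155, 156, 156, 154, 155, 154, 154, 154, 152, 154], [126, 128, 129, 128, 123, 124, 123, 125, 124, 125, 93, 72, 72, 71, 72, 71, 102, 100, 94, 95, 94, 94, 95, 96, 94, 95, 94, 93, 94, 95, 94, 93, 95, 94, 97, 150, 156, 155, 155, 156, 155, 156, 156, 156, 155], [126, 129, 129, 129, 125, 125, 126, 126, 126, 128, 125, 123, 115, 47, 59, 62, 66, 82, 93, 96, 94, 96, 95, 97, 95, 94, 95, 95, 95, 94, 96, 94, 95, 96, 97, 149, 158, 158, 157, 157, 156, 155, 158, 156, 154]]
[0.5853 0.0877 0.2169] [327.8974 163.3336] [327.8693 171.0079] [327.8889 156.1231]
```

View pics/n2c.png

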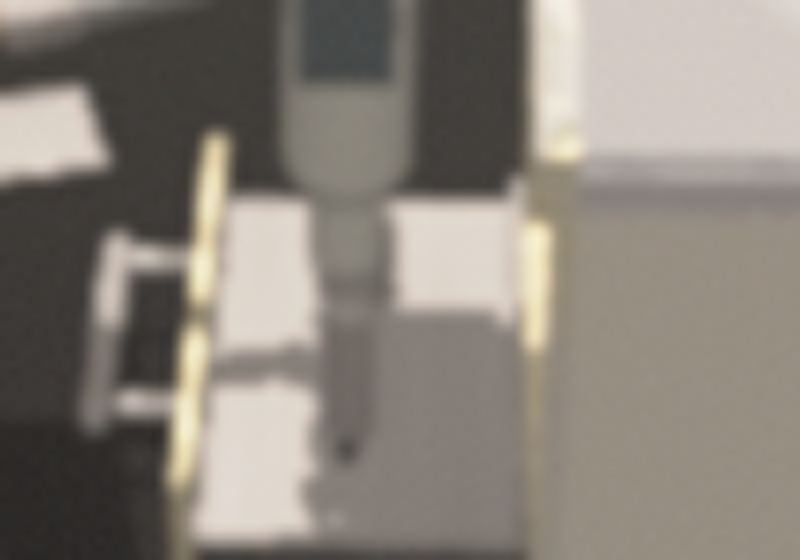

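The bottle hangs upright over the peg: in the side view the neck centre is at column 328.1, the body centre at 328.0 and the peg's stem centre at about 328.2. I'll lower it slowly with a soft grip and watch the force.

Request:
{"fn": "apply_moves", "kwargs": {"targets": [[0.003, 0, 0.03, 0, 0.4], [0.003, 0, 0.06, 0, 0.4], [0.003, 0, 0.075, 0, 0.4], [0.003, 0, 0.09, 0, 0.4], [0.003, 0, 0.1, 0, 0.4], [0.003, 0, 0.11, 0, 0.4], [0.003, 0, 0.12, 0, 0.4], [0.003, 0, 0.12, 0, 0.4]], "newtons": 5}}

```text
time_s: 9.83
tool_pos: [0.5865, 0.0878, 0.1803]
eef_rot: [[0.995, -0.101, -0.001], [-0.101, -0.995, -0.0], [-0.001, 0.0, -1.0]]
force: [0.0, 0.6, -1.5]
opening: 0.0478
gripper_force: 5.0
```

```bash
python3 tilt.py n3|head -34
```

```text
9.8333 [0.5865 0.0878 0.1803] [ 0.9949 -0.1005 -0.0006] [ 0.0442  0.598  -1.5287]
-3 side: mouth [326.376  165.9135] neck [326.7234 160.5639] body [327.4366 149.5781] | wrist sh+ 187.49091021093415 m+ 189.01960205600335 base+ 218.45217209764343
0 side: mouth [328.2366 165.9785] neck [328.2592 160.617 ] body [328.3051 149.6076] | wrist sh+ 182.7518525055972 m+ 182.2732382747761 base+ 220.3828333255357
3 side: mouth [330.0983 165.9633] neck [329.7957 160.6034] body [329.1739 149.5987] | wrist sh+ 178.07855208166688 m+ 175.54568613711376 base+ 222.45959635186762
6 side: mouth [331.9566 165.8681] neck [331.3292 160.5232] body [330.0408 149.5514] | wrist sh+ 173.4760642223225 m+ 168.83568230581773 base+ 224.6778552922753
side cols from 314
141  68  60  61  61  62  64  80  96  96  83  74  73  72  72  74  72  71  72  72  78  94 109 106  87  70  64  64  65  65  64  63  64  63  63
143  82  63  61  61  63  64  79  96  96  81  73  71  72  72  73  72  73  72  72  78  94 107 105  86  69  62  64  62  65  64  64  65  64  64
145  77  61  62  62  62  64  79  96 101  95  88  87  86  84  85  84  84  82
[... 1847 characters left out ...]
9 127 128 128 128 128 128 129 129 128
wrist rows from 150, col 312,320,328 [[123, 127, 124, 124, 125, 128, 125, 123, 120, 122, 121, 122, 122, 125, 121, 117, 102, 74, 91, 94, 93, 91, 92, 92, 92, 93, 92, 93, 93, 95, 93, 91, 94, 92, 97, 151, 155, 156, 156, 154, 154, 152, 154, 153, 153], [126, 128, 125, 125, 126, 127, 126, 124, 123, 124, 123, 124, 123, 123, 106, 70, 70, 87, 93, 96, 93, 92, 93, 93, 94, 93, 95, 95, 93, 93, 94, 92, 93, 96, 96, 149, 156, 155, 154, 154, 155, 155, 153, 153, 153], [124, 128, 128, 126, 128, 129, 128, 124, 124, 123, 123, 125, 125, 125, 125, 122, 109, 80, 94, 94, 94, 93, 93, 95, 94, 93, 93, 93, 94, 94, 94, 95, 94, 96, 97, 147, 159, 155, 155, 156, 155, 156, 154, 153, 154]]
```

No contact force, and the mouth is now about 10 mm below the peg's top level. I'll keep lowering.

Request:
{"fn": "apply_moves", "kwargs": {"targets": [[0, 0, 0.015, 0, 0.4], [0, 0, 0.03, 0, 0.4], [0, 0, 0.045, 0, 0.4], [0, 0, 0.06, 0, 0.4], [0, 0, 0.075, 0, 0.4], [0, 0, 0.09, 0, 0.4], [0, 0, 0.09, 0, 0.4]]}}

```text
time_s: 10.52
tool_pos: [0.5862, 0.0878, 0.1527]
eef_rot: [[0.995, -0.101, -0.001], [-0.101, -0.995, -0.0], [-0.001, 0.0, -1.0]]
force: [-0.7, 0.8, -1.0]
opening: 0.0479
gripper_force: 5.0
```

```bash
python3 tilt.py n4|sed -n '1,6p;10,30p;34p'
```

```text
10.5167 [0.5862 0.0878 0.1527] [ 0.9949 -0.1005 -0.0014] [-0.6804  0.8086 -1.0086]
-3 side: mouth [326.2789 173.161 ] neck [326.6215 167.9381] body [327.3246 157.2155] | wrist sh+ 187.3796182907483 m+ 188.88487493059878 base+ 218.42503099441694
0 side: mouth [328.1175 173.2272] neck [328.139  167.9923] body [328.1826 157.2456] | wrist sh+ 182.64045742580342 m+ 182.1373169373829 base+ 220.35780882316294
3 side: mouth [329.9571 173.2151] neck [329.6571 167.9814] body [329.0408 157.2383] | wrist sh+ 177.96721282228089 m+ 175.40872626461478 base+ 222.43667683006333
6 side: mouth [331.7933 173.1249] neck [331.1723 167.9053] body [329.8972 157.1934] | wrist sh+ 173.36494562637327 m+ 168.69784558136243 base+ 224.6570204120932
side cols from 314
155 209 216 215 214 213 210 193 161 131 122 125 126 127 129 130 130 130 128 127 124 124 139 173 204 214 216 215 215 216 216 217 216 216 212
157 211 215 214 214 214 212 194 161 134 126 129 132 133 134 134 135 134 133 131 129 127 140 173 204 214 214 214 215 215 216 216 216 216 212
159 213 215 215 214 214 211 194 160 133 126 129 131 132 134 134 133 132 
[... 1434 characters left out ...]
7 126 127 126 125 127 127 129 127
wrist rows from 150, col 312,320,328 [[120, 118, 118, 121, 119, 119, 119, 121, 121, 119, 114, 118, 116, 117, 118, 118, 117, 112, 89, 89, 90, 89, 91, 91, 89, 89, 89, 88, 91, 88, 88, 90, 91, 91, 93, 146, 149, 150, 149, 149, 148, 147, 147, 147, 147], [123, 120, 120, 120, 121, 118, 120, 123, 121, 119, 118, 118, 116, 120, 119, 115, 117, 99, 88, 90, 91, 91, 90, 91, 89, 91, 91, 90, 91, 90, 91, 91, 90, 89, 92, 144, 151, 150, 147, 149, 149, 149, 148, 150, 147], [122, 121, 122, 122, 123, 121, 122, 122, 122, 120, 118, 119, 118, 119, 118, 119, 118, 111, 87, 91, 91, 90, 91, 91, 91, 91, 91, 89, 91, 91, 91, 91, 91, 92, 93, 141, 152, 150, 149, 150, 148, 149, 149, 149, 149]]
```

The peg is inside the bore with little force. I'll lower the last 20 mm more slowly.

Request:
{"fn": "apply_moves", "kwargs": {"targets": [[0, 0, 0.012, 0, 0.4], [0, 0, 0.025, 0, 0.4], [0, 0, 0.037, 0, 0.4], [0, 0, 0.045, 0, 0.4], [0, 0, 0.052, 0, 0.4], [0, 0, 0.058, 0, 0.4], [0, 0, 0.058, 0, 0.4]]}}

```text
time_s: 11.2
tool_pos: [0.5865, 0.0878, 0.136]
eef_rot: [[0.995, -0.101, -0.001], [-0.101, -0.995, -0.0], [-0.001, 0.0, -1.0]]
force: [0.0, 0.7, -1.1]
opening: 0.0478
gripper_force: 5.0
```

Request:
{"fn": "apply_moves", "kwargs": {"targets": [[0, 0, 0.004, 0, 0.4], [0, 0, 0.008, 0, 0.4], [0, 0, 0.011, 0, 0.4], [0, 0, 0.011, 0, 0.4]]}}

```text
time_s: 11.53
tool_pos: [0.5868, 0.0879, 0.1332]
eef_rot: [[0.995, -0.101, 0.0], [-0.101, -0.995, 0.0], [0.0, -0.0, -1.0]]
force: [-0.3, 0.7, -0.3]
opening: 0.0478
gripper_force: 5.0
```

Request:
{"fn": "apply_moves", "kwargs": {"targets": [[0, 0, 0.003, 0, 0.4], [0, 0, 0.006, 0, 0.4], [0, 0, 0.006, 0, 0.4]]}}

```text
time_s: 11.78
tool_pos: [0.587, 0.0879, 0.1318]
eef_rot: [[0.995, -0.101, 0.001], [-0.101, -0.995, 0.0], [0.001, -0.0, -1.0]]
force: [-0.7, 0.2, 4.9]
opening: 0.0476
gripper_force: 5.0
```

The rim is resting on the tray (4.9 N at z = 0.132, as predicted). I'll open and withdraw straight up.

Request:
{"fn": "apply_moves", "kwargs": {"targets": [[0, 0, 0, 0, 0.6], [0, 0, 0, 0, 0.7], [0, 0, 0, 0, 0.9], [0, 0, 0, 0, 0.9], [0, 0, 0, 0, 0.9], [0, 0, 0, 0, 0.9]]}}

```text
time_s: 12.28
tool_pos: [0.5866, 0.0878, 0.1313]
eef_rot: [[0.995, -0.101, -0.0], [-0.101, -0.995, 0.0], [-0.0, 0.0, -1.0]]
force: [-0.4, 0.4, -0.7]
opening: 0.0815
gripper_force: 0.0
```

Request:
{"fn": "apply_moves", "kwargs": {"targets": [[0, 0, -0.05, 0, 0.9], [0, 0, -0.15, 0, 0.9], [0, 0, -0.25, 0, 0.9], [0, 0, -0.3, 0, 0.9], [0, 0, -0.35, 0, 0.9], [-0.1, -0.03, -0.4, 0, 0.9], [-0.2, -0.06, -0.4, 0, 0.9], [-0.3, -0.1, -0.4, 0, 0.9]]}}

```text
time_s: 12.95
tool_pos: [0.4995, 0.1267, 0.252]
eef_rot: [[0.995, -0.101, 0.002], [-0.101, -0.995, 0.0], [0.002, -0.0, -1.0]]
force: [-0.6, 0.3, 0.7]
opening: 0.0824
gripper_force: 0.0
```

Request:
{"fn": "apply_moves", "kwargs": {"targets": [[-0.12, -0.04, 0, 0, 0.5], [-0.2, -0.06, 0, 0, 0.2], [-0.25, -0.06, 0, 0, 0], [-0.25, -0.06, 0, 0, 0], [-0.25, -0.06, 0, 0, 0], [-0.25, -0.06, 0, 0, 0]]}}

```text
time_s: 13.45
tool_pos: [0.4283, 0.1521, 0.2515]
eef_rot: [[0.995, -0.101, 0.001], [-0.101, -0.995, 0.0], [0.001, -0.0, -1.0]]
force: [0.3, -0.2, 0.1]
opening: 0.0452
gripper_force: 0.0
```

```bash
python3 - <<'E'
from h import *
np.set_printoptions(precision=4,suppress=True)
s=status.get_obs();P=s['tool_pos'];print(s['time_s'],P,s['eef_rot'][:,0],s['opening'])
c,im=snap('wrist','f1');cs,js=snap('side','f1s')
o=np.zeros((600,800,3),np.uint8)
o[:290]=cv2.resize(im[:232,:,::-1],(800,290)); b=cv2.resize(js[120:220,260:420,::-1],None,fx=3.05,fy=3.05,interpolation=cv2.INTER_CUBIC);o[292:292+b.shape[0],:b.shape[1]]=b
cv2.imwrite('pics/f1m.png',o)
E
```

```text
13.45 [0.4283 0.1521 0.2515] [ 0.9949 -0.1007  0.001 ] 0.04516510725014579
```

View pics/f1m.png

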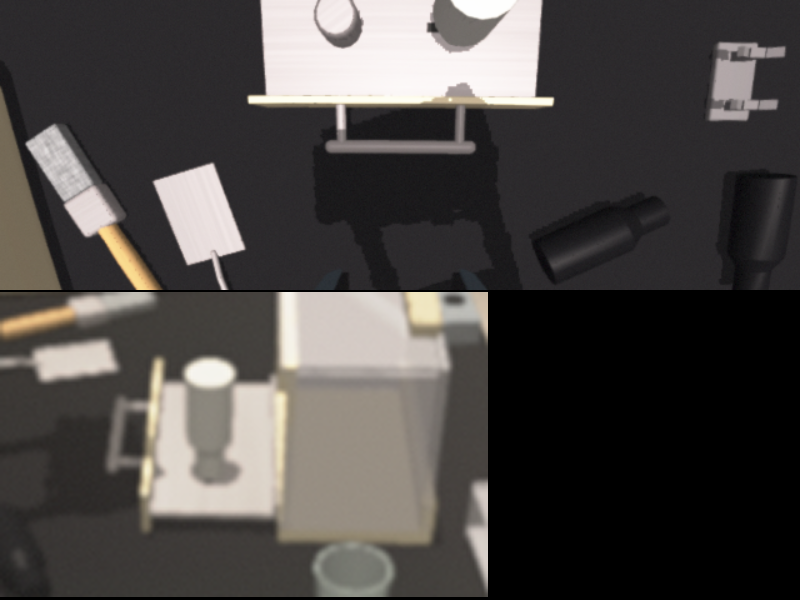

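The bottle stands upright on the peg, rim on the tray. The bar ends are at about (261,118) and (380,118) in original pixels. The wrist camera sits 73 mm ahead on the cabinet side, so before pushing I'll turn the tool a half turn to keep it clear of the cabinet front.

Request:
{"fn": "apply_moves", "kwargs": {"targets": [[0, 0, 0, -1, 0], [0, 0, 0, -1, 0], [0, 0, 0, -1, 0], [0, 0, 0, -1, 0]]}}

```text
time_s: 13.88
tool_pos: [0.4281, 0.1519, 0.2511]
eef_rot: [[0.919, 0.394, -0.0], [0.394, -0.919, -0.0], [-0.0, -0.0, -1.0]]
force: [-0.0, -0.2, 0.3]
opening: 0.0104
gripper_force: 0.0
```

Request:
{"fn": "apply_moves", "kwargs": {"targets": [[0, 0, 0, -1, 0], [0, 0, 0, -1, 0], [0, 0, 0, -1, 0], [0, 0, 0, -1, 0]]}}

```text
time_s: 14.22
tool_pos: [0.4281, 0.1519, 0.2511]
eef_rot: [[0.618, 0.786, -0.0], [0.786, -0.618, -0.0], [-0.0, -0.0, -1.0]]
force: [0.7, -0.1, -0.4]
opening: 0.0005
gripper_force: 0.0
```

Request:
{"fn": "apply_moves", "kwargs": {"targets": [[0, 0, 0, -1, 0], [0, 0, 0, -1, 0], [0, 0, 0, -1, 0], [0, 0, 0, -1, 0]]}}

```text
time_s: 14.55
tool_pos: [0.4281, 0.1519, 0.2511]
eef_rot: [[0.165, 0.986, -0.0], [0.986, -0.165, -0.0], [-0.0, -0.0, -1.0]]
force: [-0.2, -0.1, 0.4]
opening: 0.0007
gripper_force: 0.0
```

Request:
{"fn": "apply_moves", "kwargs": {"targets": [[0, 0, 0, -1, 0], [0, 0, 0, -1, 0], [0, 0, 0, -1, 0], [0, 0, 0, -1, 0]]}}

```text
time_s: 14.88
tool_pos: [0.4281, 0.1519, 0.2511]
eef_rot: [[-0.328, 0.945, -0.0], [0.945, 0.328, -0.0], [-0.0, -0.0, -1.0]]
force: [0.6, 0.5, -0.7]
opening: 0.0005
gripper_force: 0.0
```

Request:
{"fn": "apply_moves", "kwargs": {"targets": [[0, 0, 0, -1, 0], [0, 0, 0, -1, 0], [0, 0, 0, -1, 0], [0, 0, 0, -1, 0]]}}

```text
time_s: 15.22
tool_pos: [0.4281, 0.152, 0.2511]
eef_rot: [[-0.741, 0.672, -0.0], [0.672, 0.741, -0.0], [0.0, -0.0, -1.0]]
force: [0.4, -0.5, -0.0]
opening: 0.0003
gripper_force: 0.0
```

Request:
{"fn": "apply_moves", "kwargs": {"targets": [[0, 0, 0, -1, 0], [0, 0, 0, -1, 0], [0, 0, 0, -1, 0], [0, 0, 0, -1, 0]]}}

```text
time_s: 15.55
tool_pos: [0.4281, 0.1519, 0.2511]
eef_rot: [[-0.972, 0.235, -0.0], [0.235, 0.972, -0.0], [0.0, -0.0, -1.0]]
force: [0.1, -0.1, 0.2]
opening: 0.0006
gripper_force: 0.0
```

Request:
{"fn": "apply_moves", "kwargs": {"targets": [[0, 0, 0, -0.28, 0], [0, 0, 0, -0.28, 0], [0, 0, 0, -0.28, 0], [0, 0, 0, -0.28, 0]]}}

```text
time_s: 15.88
tool_pos: [0.4277, 0.1521, 0.2512]
eef_rot: [[-0.994, 0.107, -0.0], [0.107, 0.994, 0.0], [0.0, 0.0, -1.0]]
force: [-0.1, -0.2, 0.2]
opening: 0.0004
gripper_force: 0.0
```

```bash
python3 - <<'E'
from h import *
np.set_printoptions(precision=4,suppress=True)
s=status.get_obs();P=s['tool_pos'];R=s['eef_rot'];print(s['time_s'],P,R[:,0],s['opening'],s['joints'])
# bar from f1 (camera pose then): reconstruct from present offset
c=cal('wrist'); o=-c['R'].T@c['t']; Rt=c['R']@R; off=R.T@(o-P)
P1=np.array([.4283,.1521,.2515]); R1=np.array([[.9949,-.1007,.001],[-.1007,-.9949,0],[.001,0,-1]])
c1=dict(c); c1['R']=Rt@R1.T; c1['t']=-c1['R']@(P1+R1@off)
for u,v in ((261,117.6),(380,117.9),(320.5,117.6)): print(onz(c1,u,v,.036))
cs=cal('side'); 
for p in ((.4917,.1456,.036),): print(proj(cs,p), proj(cal('top'),p))
E
```

```text
15.8833 [0.4277 0.1521 0.2512] [-0.9943  0.1067  0.    ] 0.0004384677296272052 [ 0.2099  0.2295  1.7174  0.      1.1947 -1.254 ]
[0.4986 0.2091 0.036 ]
[0.4853 0.08   0.036 ]
[0.492  0.1446 0.036 ]
[297.563 166.336] [249.6562 215.5938]
```

The bar centre is at (0.492, 0.145), which agrees with the slot geometry. I'll descend in front of the bar, then push along the tray axis.

Request:
{"fn": "apply_moves", "kwargs": {"targets": [[0, 0, 0.1, 0, 0], [0, 0, 0.22, 0, 0], [0, 0, 0.34, 0, 0], [0, 0, 0.46, 0, 0], [0, 0, 0.57, 0, 0], [0, 0, 0.66, 0, 0], [0, 0, 0.71, 0, 0], [0, 0, 0.715, 0, 0]]}}

```text
time_s: 16.55
tool_pos: [0.4261, 0.1518, 0.0343]
eef_rot: [[-0.994, 0.105, -0.004], [0.105, 0.994, -0.001], [0.004, -0.001, -1.0]]
force: [-1.4, -0.1, -0.4]
opening: 0.0004
gripper_force: 0.0
```

Request:
{"fn": "apply_moves", "kwargs": {"targets": [[-0.04, 0, 0, 0, 0], [-0.08, 0, 0, 0, 0], [-0.11, 0, 0, 0, 0], [-0.13, 0, 0, 0, 0], [-0.145, 0, 0, 0, 0], [-0.16, 0, 0, 0, 0], [-0.175, 0, 0, 0, 0], [-0.19, 0, 0, 0, 0]]}}

```text
time_s: 17.22
tool_pos: [0.4838, 0.1463, 0.0369]
eef_rot: [[-0.995, 0.102, -0.001], [0.102, 0.995, -0.0], [0.001, -0.0, -1.0]]
force: [-3.6, 0.3, 2.2]
opening: 0.0003
gripper_force: 1.7
```

Contact is made at 3.6 N (the tray's friction). I'll keep pushing smoothly.

Request:
{"fn": "apply_moves", "kwargs": {"targets": [[-0.02, 0, 0, 0, 0], [-0.045, 0, 0, 0, 0], [-0.07, 0, 0, 0, 0], [-0.095, 0, 0, 0, 0], [-0.12, 0, 0, 0, 0], [-0.145, 0, 0, 0, 0], [-0.17, 0, 0, 0, 0], [-0.195, 0, 0, 0, 0]]}}

```text
time_s: 17.88
tool_pos: [0.5429, 0.1402, 0.0367]
eef_rot: [[-0.995, 0.102, -0.0], [0.102, 0.995, -0.0], [0.0, -0.0, -1.0]]
force: [-3.4, -1.9, 1.4]
opening: 0.0004
gripper_force: 1.9
```

Request:
{"fn": "apply_moves", "kwargs": {"targets": [[-0.025, 0, 0, 0, 0], [-0.05, 0, 0, 0, 0], [-0.075, 0, 0, 0, 0], [-0.095, 0, 0, 0, 0], [-0.11, 0, 0, 0, 0], [-0.12, 0, 0, 0, 0], [-0.13, 0, 0, 0, 0], [-0.135, 0, 0, 0, 0]]}}

```text
time_s: 18.55
tool_pos: [0.5828, 0.1363, 0.0368]
eef_rot: [[-0.995, 0.102, 0.0], [0.102, 0.995, 0.0], [-0.0, 0.0, -1.0]]
force: [-4.2, -2.2, -1.4]
opening: 0.0006
gripper_force: 1.5
```

Request:
{"fn": "apply_moves", "kwargs": {"targets": [[-0.01, 0, 0, 0, 0], [-0.02, 0, 0, 0, 0], [-0.03, 0, 0, 0, 0], [-0.04, 0, 0, 0, 0], [-0.05, 0, 0, 0, 0], [-0.055, 0, 0, 0, 0], [-0.055, 0, 0, 0, 0]]}}

```text
time_s: 19.13
tool_pos: [0.5961, 0.1348, 0.0366]
eef_rot: [[-0.995, 0.102, -0.006], [0.102, 0.995, -0.0], [0.006, -0.001, -1.0]]
force: [-20.3, 0.6, 13.2]
opening: 0.0001
gripper_force: 10.0
```

Request:
{"fn": "apply_moves", "kwargs": {"targets": [[-0.006, 0, 0, 0, 0], [-0.012, 0, 0, 0, 0], [-0.018, 0, 0, 0, 0], [-0.018, 0, 0, 0, 0]]}}

```text
time_s: 19.47
tool_pos: [0.5965, 0.1346, 0.0364]
eef_rot: [[-0.995, 0.102, -0.015], [0.102, 0.995, -0.0], [0.015, -0.002, -1.0]]
force: [-46.0, 6.0, 35.6]
opening: 0.0003
gripper_force: 23.8
```

It hit a hard stop at x = 0.596. I'll back off, rise and check that the panel is flush and the bottle is still standing.

Request:
{"fn": "apply_moves", "kwargs": {"targets": [[0.04, 0, 0, 0, 0], [0.1, 0, 0, 0, 0], [0.18, 0, 0, 0, 0], [0.25, 0, -0.05, 0, 0], [0.3, 0, -0.17, 0, 0], [0.4, 0, -0.29, 0, 0], [0.5, 0, -0.4, 0, 0], [0.6, 0, -0.5, 0, 0]]}}

```text
time_s: 20.13
tool_pos: [0.4314, 0.1521, 0.1822]
eef_rot: [[-0.995, 0.102, 0.002], [0.102, 0.995, 0.001], [-0.002, 0.001, -1.0]]
force: [-0.2, 0.1, 1.2]
opening: 0.0006
gripper_force: 0.0
```

Request:
{"fn": "apply_moves", "kwargs": {"targets": [[0.05, 0, -0.1, 0, 0], [0.1, 0, -0.15, 0, 0], [0.1, 0, -0.2, 0, 0], [0.1, 0, -0.2, 0, 0]]}}

```text
time_s: 20.47
tool_pos: [0.403, 0.1556, 0.2437]
eef_rot: [[-0.995, 0.101, 0.006], [0.101, 0.995, 0.002], [-0.006, 0.002, -1.0]]
force: [0.9, -0.2, -0.0]
opening: 0.0004
gripper_force: 0.0
```

```bash
python3 - <<'E'
from h import *
np.set_printoptions(precision=4,suppress=True)
s=status.get_obs();print(s['time_s'],s['tool_pos'],s['force'],s['gripper_force'])
ct,t=snap('top','e1t');cs,sd=snap('side','e1s')
X=np.array([.995,-.1,0]);Y=np.array([.1,.995,0]);bar=np.array([.492,.1446,.036])
for o in (.12,.13,.135): print(o,'bar top',proj(ct,bar+X*o),'side',proj(cs,bar+X*o),'bar R end side',proj(cs,bar+X*o-Y*.06),'peg bottle base top',proj(ct,np.array([.5858,.0882,.146])+X*o),'side',proj(cs,np.array([.5858,.0882,.146])+X*o))
g=cv2.cvtColor(t,cv2.COLOR_RGB2GRAY);h=cv2.cvtColor(sd,cv2.COLOR_RGB2GRAY)
print('top col 250 rows 145..220',g[145:222,245].tolist())
print('side rows; cols 325..400')
for r in range(120,216,6): print(r,h[r,320:400:2].tolist())
# region changes vs start for bystanders
for n,a,b in (('top','top0','e1t'),('side','side0','e1s')):
    A=cv2.cvtColor(cv2.imread(f'pics/{a}.png'),cv2.COLOR_BGR2GRAY).astype(int);B=cv2.cvtColor(cv2.imread(f'pics/{b}.png'),cv2.COLOR_BGR2GRAY).astype(int)
    m=(abs(A-B)>35).astype(np.uint8); k,l,st,ce=cv2.connectedComponentsWithStats(m); print(n,[(x[:5].tolist()) for x in st[1:] if x[4]>25])
E
```

```text
20.4667 [0.403  0.1556 0.2437] [ 0.8799 -0.1928 -0.0227] 0.0
0.12 bar top [253.8816 176.1281] side [334.8003 166.9746] bar R end side [334.6391 178.0033] peg bottle base top [268.4282 132.4789] side [368.3007 146.1279]
0.13 bar top [254.1998 172.9178] side [337.9067 167.0142] bar R end side [337.8491 178.0474] peg bottle base top [268.7457 129.1193] side [371.6625 146.166 ]
0.135 bar top [254.3585 171.3165] side [339.4605 167.034 ] bar R end side [339.4548 178.0695] peg bottle base top [268.904  127.4442] side [373.344  146.1852]
top col 250 rows 145..220 [80, 87, 98, 109, 115, 118, 116, 116, 117, 117, 117, 117, 141, 195, 225, 228, 161, 109, 103, 99, 85, 62, 52, 51, 51, 53, 81, 144, 186, 169, 119, 66, 46, 49, 51, 51, 50, 51, 50, 52, 51, 51, 50, 50, 51, 52, 51, 51, 50, 51, 49, 51, 51, 51, 51, 52, 51, 52, 53, 52, 55, 54, 55, 57, 59, 59, 60, 60, 59, 58, 58, 56, 55, 56, 56, 55, 52]
side rows; cols 325..400
120 [61, 60, 62, 60, 62, 62, 65, 64, 64, 63, 64, 63, 63, 63, 63, 98, 220, 242, 230, 205, 204, 204, 204, 205, 203, 203, 205, 210, 214, 216, 217, 215, 208, 205, 204, 197, 166, 223, 229, 
[... 2880 characters left out ...]
[264, 145, 18, 6, 61], [140, 161, 500, 239, 64377], [349, 169, 18, 42, 580], [220, 192, 11, 8, 68], [152, 245, 5, 10, 34], [598, 383, 18, 7, 59]]
side [[0, 0, 131, 96, 5509], [133, 0, 49, 31, 1286], [246, 0, 35, 20, 556], [42, 15, 7, 9, 28], [240, 18, 35, 15, 327], [142, 20, 52, 18, 422], [241, 34, 36, 10, 270], [145, 38, 49, 7, 281], [111, 40, 21, 8, 136], [244, 45, 35, 70, 1603], [186, 46, 15, 51, 229], [0, 76, 170, 193, 13142], [20, 80, 8, 8, 28], [19, 91, 19, 29, 173], [131, 91, 86, 70, 4169], [130, 140, 11, 30, 132], [294, 141, 60, 57, 1907], [339, 159, 9, 16, 143], [161, 183, 19, 39, 302], [125, 184, 8, 12, 64], [299, 217, 49, 19, 719], [306, 236, 20, 11, 167], [201, 331, 15, 28, 200]]
```

```bash
python3 - <<'E'
from h import *
np.set_printoptions(precision=4,suppress=True)
def pk(f,r,a,b,v=0):
    g=cv2.cvtColor(cv2.imread(f'pics/{f}.png'),cv2.COLOR_BGR2GRAY).astype(float)
    w=(g[a:b,r] if v else g[r,a:b]); w=np.clip(w-90,0,None); return (w*np.arange(a,b)).sum()/max(w.sum(),1e-9)
cs=cal('side');ct=cal('top')
for r in (161,165,169): 
    a,b=pk('f1s',r,288,303),pk('e1s',r,330,343); print('side',r,a,b,onz(cs,a,r,.036),onz(cs,b,r,.036),np.linalg.norm(onz(cs,a,r,.036)-onz(cs,b,r,.036)))
for c in (245,250,255,262):
    a,b=pk('top0',c-4,208,224,1),pk('e1t',c,167,180,1); print('top',c,a,b,onz(ct,c-4,a,.036),onz(ct,c,b,.036),np.linalg.norm(onz(ct,c-4,a,.036)-onz(ct,c,b,.036)))
g=cv2.imread('pics/e1s.png')
for r in (146,150,158,166,174,182,188): print(r,cv2.cvtColor(g,cv2.COLOR_BGR2GRAY)[r,344:360].tolist())
E
```

```text
side 161 298.4179104477612 337.22713864306786 [0.4953 0.1761 0.036 ] [0.6225 0.166  0.036 ] 0.12752465218364367
side 165 298.0 337.20461095100865 [0.4933 0.1531 0.036 ] [0.6202 0.1431 0.036 ] 0.12725545396078775
side 169 297.3125 337.18528610354224 [0.4905 0.1307 0.036 ] [0.618  0.1207 0.036 ] 0.12787047347320232
top 245 214.95366795366795 173.3217054263566 [0.4945 0.171  0.036 ] [0.6211 0.1592 0.036 ] 0.1271228674232759
top 250 215.1992337164751 173.77011494252875 [0.4933 0.1563 0.036 ] [0.6191 0.1442 0.036 ] 0.12647263871771225
top 255 215.71428571428572 173.96727272727273 [0.4912 0.1417 0.036 ] [0.618  0.1292 0.036 ] 0.1274038955859287
top 262 216.08955223880596 174.5287356321839 [0.4894 0.1211 0.036 ] [0.6155 0.1083 0.036 ] 0.12679809743642367
146 [63, 60, 78, 150, 217, 224, 185, 142, 133, 135, 137, 139, 145, 154, 163, 165]
150 [61, 60, 78, 155, 228, 240, 227, 198, 178, 158, 142, 136, 135, 133, 130, 130]
158 [171, 171, 172, 188, 221, 235, 232, 220, 199, 168, 144, 137, 135, 133, 133, 134]
166 [53, 52, 66, 131, 206, 230, 221, 202, 181, 156, 139, 134, 133, 134, 133, 133]
174 [121, 120, 120, 138, 187, 220, 218, 199, 171, 144, 134, 134, 133, 133, 133, 134]
182 [58, 58, 63, 104, 174, 220, 219, 195, 164, 143, 133, 133, 132, 133, 134, 133]
188 [58, 58, 60, 77, 110, 139, 149, 153, 149, 138, 135, 134, 134, 132, 133, 131]
```

Both cameras give 127 mm of travel, ended by a hard stop. I'll check whether the panel is flush with the cabinet's front.

```bash
python3 - <<'E'
from h import *
np.set_printoptions(precision=4,suppress=True)
cs=cal('side');ct=cal('top'); X=np.array([.995,-.1,0]);Y=np.array([.1,.995,0])
g=cv2.cvtColor(cv2.imread('pics/f1s.png'),cv2.COLOR_BGR2GRAY); e=cv2.cvtColor(cv2.imread('pics/e1s.png'),cv2.COLOR_BGR2GRAY)
print('f1s / e1s cabinet front edge')
for r in range(184,206,2): print(r,g[r,342:360].tolist(),'|',e[r,342:360].tolist())
bar=np.array([.6192,.1436,0]);print('bar xp',bar@X,'panel front expected',bar@X+.035)
for p in ((350,201),(350,199),(351,203)): q=onz(cs,*p,0);print(p,q,q@X,q@Y, (bar@Y)-.130)
for d in (-.008,0,.008):
    print(d,[proj(cs,X*(bar@X+.035+d)+Y*(bar@Y-w)+[0,0,z]) for w,z in((.130,0),(.13,.05),(.125,.052))])
t0=cv2.cvtColor(cv2.imread('pics/top0.png'),cv2.COLOR_BGR2GRAY);t1=cv2.cvtColor(cv2.imread('pics/e1t.png'),cv2.COLOR_BGR2GRAY)
for cc in (212,214,216,218,220,225,245,296,298,300,302): print(cc,t0[140:172,cc].tolist(),'|',t1[140:172,cc].tolist())
for d in (0,.008):print('top pred cab front L bench, z.052 L/R',[proj(ct,X*(bar@X+.035+d)+Y*(bar@Y+w)+[0,0,z]) for w,z in((.130,0),(.13,.052),(.12,.052),(-.12,.052),(-.13,0),(0,.052),(0,.188),(0,.2))])
E
```

```text
f1s / e1s cabinet front edge
184 [211, 211, 211, 213, 213, 214, 208, 196, 193, 197, 178, 149, 137, 140, 141, 143, 143, 143] | [54, 56, 57, 57, 58, 94, 164, 216, 217, 192, 160, 139, 133, 133, 134, 132, 133, 133]
186 [210, 211, 212, 212, 212, 213, 207, 195, 187, 187, 167, 145, 137, 140, 142, 142, 144, 143] | [55, 54, 53, 53, 57, 84, 143, 196, 204, 183, 155, 138, 133, 134, 133, 132, 132, 133]
188 [210, 210, 211, 211, 212, 213, 206, 192, 184, 182, 166, 145, 137, 140, 142, 143, 144, 144] | [58, 58, 58, 58, 60, 77, 110, 139, 149, 153, 149, 138, 135, 134, 134, 132, 133, 131]
190 [210, 210, 209, 211, 211, 211, 202, 177, 153, 152, 149, 140, 138, 142, 142, 143, 143, 143] | [58, 57, 58, 59, 59, 77, 106, 126, 132, 139, 140, 136, 136, 134, 134, 132, 131, 133]
192 [173, 173, 175, 176, 180, 182, 176, 153, 135, 141, 144, 140, 139, 142, 143, 143, 143, 143] | [58, 58, 57, 59, 61, 79, 108, 126, 131, 135, 136, 134, 135, 133, 131, 130, 130, 132]
194 [86, 89, 90, 94, 96, 97, 96, 93, 105, 131, 144, 139, 139, 142, 142, 143, 143, 143] | [58, 59, 58, 59, 60, 79, 109, 123, 119, 122, 131, 134, 135, 134, 135, 13
[... 4536 characters left out ...]
48, 48, 49, 50, 48, 48, 49] | [57, 51, 50, 51, 50, 50, 49, 48, 47, 48, 46, 46, 47, 46, 47, 47, 47, 46, 47, 46, 45, 47, 46, 46, 46, 46, 46, 45, 45, 45, 45, 45]
top pred cab front L bench, z.052 L/R [array([211.322 , 163.4774]), array([207.2405, 158.2919]), array([210.5633, 158.4965]), array([290.7087, 163.4648]), array([294.8975, 168.6788]), array([250.5499, 160.9672]), array([243.0846, 145.5439]), array([242.344 , 144.0134])]
top pred cab front L bench, z.052 L/R [array([211.6218, 161.0135]), array([207.5576, 155.7393]), array([210.8762, 155.9431]), array([290.917 , 160.8958]), array([295.0927, 166.1993]), array([250.8108, 158.4055]), array([243.3869, 142.715 ]), array([242.6506, 141.1583])]
```

Both cameras suggest that the panel still protrudes about 8 mm from the cabinet front (127 mm moved of a possible 135). The bottle's white base shows at (371,144) in the side view, as predicted for standing on the peg. I'll probe the bar again, slightly higher, to see whether that was the real stop.

Request:
{"fn": "apply_moves", "kwargs": {"targets": [[-0.05, 0, 0.1, 0, 0], [-0.1, 0, 0.22, 0, 0], [-0.15, 0, 0.34, 0, 0], [-0.2, 0, 0.46, 0, 0], [-0.25, 0, 0.57, 0, 0], [-0.3, 0, 0.64, 0, 0], [-0.35, 0, 0.66, 0, 0], [-0.4, 0, 0.66, 0, 0]]}}

```text
time_s: 21.23
tool_pos: [0.5202, 0.142, 0.0387]
eef_rot: [[-0.995, 0.103, -0.005], [0.103, 0.995, -0.001], [0.005, -0.001, -1.0]]
force: [-0.6, -0.9, -0.3]
opening: 0.0004
gripper_force: 0.0
```

Request:
{"fn": "apply_moves", "kwargs": {"targets": [[-0.04, 0, 0, 0, 0], [-0.08, 0, 0, 0, 0], [-0.12, 0, 0, 0, 0], [-0.15, 0, 0, 0, 0], [-0.17, 0, 0, 0, 0], [-0.19, 0, 0, 0, 0], [-0.2, 0, 0, 0, 0], [-0.2, 0, 0, 0, 0]]}}

```text
time_s: 21.9
tool_pos: [0.581, 0.1364, 0.0423]
eef_rot: [[-0.995, 0.102, 0.0], [0.102, 0.995, -0.0], [-0.0, 0.0, -1.0]]
force: [0.8, -0.8, 0.3]
opening: 0.0005
gripper_force: 0.0
```

```bash
python3 - <<'E'
from h import *
np.set_printoptions(precision=4,suppress=True)
s=status.get_obs();print(s['time_s'],s['tool_pos'],s['force'],s['torque'],s['gripper_force'],s['joints'])
E
```

```text
21.9 [0.581  0.1364 0.0423] [ 0.8424 -0.7605  0.2875] [ 0.0752 -0.2075 -0.0187] 0.0 [ 0.1305  0.6877  1.5923 -0.      0.8615 -1.3378]
```

Request:
{"fn": "apply_moves", "kwargs": {"targets": [[-0.015, 0, 0, 0, 0], [-0.03, 0, 0, 0, 0], [-0.04, 0, 0, 0, 0], [-0.047, 0, 0, 0, 0], [-0.052, 0, 0, 0, 0], [-0.052, 0, 0, 0, 0]]}}

```text
time_s: 22.4
tool_pos: [0.5957, 0.1349, 0.0424]
eef_rot: [[-0.995, 0.102, -0.001], [0.102, 0.995, 0.0], [0.001, -0.0, -1.0]]
force: [-2.8, 1.6, 1.4]
opening: 0.0003
gripper_force: 1.4
```

```bash
python3 - <<'E'
from h import *
np.set_printoptions(precision=4,suppress=True)
s=status.get_obs();print(s['time_s'],s['tool_pos'],s['force'],s['torque'],s['gripper_force'])
P=s['tool_pos'];f=s['force'];t=s['torque']
cw,w=snap('wrist','e2w');cs,sd=snap('side','e2s');ct,tt=snap('top','e2t')
h=cv2.cvtColor(sd,cv2.COLOR_RGB2GRAY)
for r in (150,184,188,192,196,200): print(r,h[r,342:360].tolist())
g=np.asarray(w);print(g.mean(axis=2)[0:400:25,0:640:40].astype(int))
E
```

```text
22.4 [0.5957 0.1349 0.0424] [-2.8446  1.597   1.4392] [ 0.1986  0.3657 -0.024 ] 1.3677873462438583
150 [57, 59, 59, 59, 72, 128, 195, 218, 206, 187, 176, 158, 139, 135, 134, 132, 130, 130]
184 [44, 45, 45, 44, 50, 90, 162, 214, 213, 175, 142, 133, 132, 131, 133, 132, 132, 132]
188 [43, 43, 45, 43, 46, 70, 108, 138, 148, 153, 145, 138, 132, 132, 131, 130, 132, 132]
192 [45, 47, 46, 49, 54, 74, 105, 125, 130, 134, 136, 135, 133, 132, 129, 130, 130, 130]
196 [58, 57, 57, 57, 59, 78, 107, 119, 111, 113, 126, 134, 137, 138, 140, 140, 139, 141]
200 [57, 59, 57, 57, 57, 59, 64, 70, 80, 107, 123, 128, 129, 128, 128, 129, 127, 128]
[[104 104  68  68  69  68  67  69  66  68  69  70  67  68 103 103]
 [103 103  66  67  67  68  68  68  67  69  70 102 104 101 103 102]
 [101 102  69  70  67  68  69  68  67  68 103 102 102 104 104 103]
 [103 101 102  67  67  69  68  68  67  67 104 103 103 103 105 103]
 [104 103 103 103  66  67  68  67  67  69 102 104 104 104 104 103]
 [103 102 101 102  69  67  69  69  68  68  67 103 105 104 103 103]
 [102 103 102 103  69  68  66  72 102 102  68 102 102 103 104 104]
 [104 104 103 103  68  68 102 103 103 103  69 102 102 102 103 105]
 [102 103 102 102 102  67  69  67  68  71  67  68 104 103 104 104]
 [103 103 105 102 104  67  67  69  65  69  69  69 103 102 103 102]
 [103 116 107 102 102  68  71  72  66  72  72  68 102 102 114 123]
 [113 108 160 236 229 225 155  97 148  95  95 151 152 153 156 115]
 [ 71 107 105 103 103  68  96  98 173  92  94 101 102 104 114 113]
 [ 66  66 106 158 169 181 126 114 161 159 158 232 231 102 116  66]
 [ 89  72  66  66  67  66  65  67  67  68  67  66  67  67  67  65]
 [147 145  93  90  99  93  93  94  92  90  87  85  87  88  90  93]]
```

Request:
{"fn": "apply_moves", "kwargs": {"targets": [[-0.004, 0, 0, 0, 0], [-0.008, 0, 0, 0, 0], [-0.008, 0, 0, 0, 0], [-0.008, 0, 0, 0, 0]]}}

```text
time_s: 22.88
tool_pos: [0.596, 0.1348, 0.0423]
eef_rot: [[-0.995, 0.102, -0.005], [0.102, 0.995, -0.0], [0.005, -0.001, -1.0]]
force: [-14.6, 3.2, 10.5]
opening: 0.0003
gripper_force: 7.6
```

```bash
python3 - <<'E'
from h import *
np.set_printoptions(precision=4,suppress=True)
s=status.get_obs();print(s['time_s'],s['tool_pos'],s['force'],s['torque'],s['gripper_force'])
E
```

```text
22.8833 [0.596  0.1348 0.0423] [-14.5876   3.1617  10.4966] [ 0.5945  2.4084 -0.0254] 7.6480067521333694
```

The stop comes at the same place (0.596) at another height, and the moment puts the contact at fingertip level, so the bar itself is stopped. I'll check from the earlier close-up whether the panel overlays the cabinet front (opening narrower than 250 mm) and where that front lies.

```bash
python3 - <<'E'
from h import *
np.set_printoptions(precision=4,suppress=True)
c=np.load('wrist3.npy',allow_pickle=True).item();X=np.array([.995,-.1,0]);Y=np.array([.1,.995,0])
w=cv2.cvtColor(cv2.imread('pics/wrist3.png'),cv2.COLOR_BGR2GRAY)
for r in (5,12,18,22,26,30): print(r,'L',w[r,100:184:3].tolist(),'\n   R',w[r,356:420:3].tolist())
for u in (200,270,340): print('col',u,w[6:36,u].tolist())
for z in (0,.012,.024,.05):
    q=[onz(c,u,v,z) for u,v in ((164,24.5),(270,25),(375,27.5))]; print(z,[ (a@X,a@Y) for a in q], 'panel xp',onz(c,270,146.8,.052)@X)
E
```

```text
5 L [43, 44, 42, 42, 45, 38, 42, 60, 106, 110, 110, 110, 109, 107, 108, 106, 110, 107, 92, 146, 128, 172, 175, 174, 176, 175, 176, 176] 
   R [192, 192, 191, 193, 192, 192, 192, 192, 168, 101, 101, 109, 110, 111, 110, 97, 42, 43, 41, 45, 43, 41]
12 L [42, 42, 44, 42, 42, 43, 44, 43, 41, 43, 42, 44, 82, 108, 110, 111, 110, 106, 109, 109, 109, 118, 170, 175, 176, 177, 211, 178] 
   R [193, 193, 193, 193, 194, 195, 193, 163, 101, 106, 110, 110, 111, 106, 42, 42, 42, 41, 40, 43, 42, 42]
18 L [43, 42, 39, 43, 42, 40, 43, 43, 42, 43, 44, 44, 43, 41, 41, 46, 88, 109, 111, 110, 109, 108, 109, 232, 251, 252, 252, 252] 
   R [253, 253, 253, 253, 253, 253, 242, 102, 108, 110, 110, 110, 59, 43, 46, 41, 43, 41, 44, 43, 44, 42]
22 L [42, 44, 42, 42, 42, 40, 42, 43, 44, 41, 42, 44, 43, 44, 44, 44, 42, 44, 52, 104, 224, 230, 230, 231, 231, 231, 231, 233] 
   R [253, 253, 253, 253, 253, 253, 242, 113, 111, 111, 109, 55, 44, 43, 41, 43, 42, 42, 42, 43, 42, 41]
26 L [45, 43, 43, 45, 41, 43, 43, 43, 44, 40, 41, 43, 43, 43, 43, 41, 43, 42, 43, 45, 46, 65, 124, 127, 115, 116, 117, 123] 
   R [227, 227, 22
[... 1021 characters left out ...]
12 [(np.float64(0.6457280649097668), np.float64(0.3176177970962437)), (np.float64(0.6450499228292432), np.float64(0.19440086254327105)), (np.float64(0.6442289116645699), np.float64(0.07400850752435086))] panel xp 0.5100434849703341
0.024 [(np.float64(0.6430162667252287), np.float64(0.3123020816905878)), (np.float64(0.6423578794112764), np.float64(0.19267454506708276)), (np.float64(0.6415607848923566), np.float64(0.07578930594417481))] panel xp 0.5100434849703341
0.05 [(np.float64(0.6371407039920628), np.float64(0.3007846983116667)), (np.float64(0.6365251186723483), np.float64(0.18893419053534133)), (np.float64(0.6357798435525611), np.float64(0.07964770252046002))] panel xp 0.5100434849703341
```

```bash
python3 - <<'E'
from h import *
np.set_printoptions(precision=4,suppress=True)
f=cv2.cvtColor(cv2.imread('pics/f1s.png'),cv2.COLOR_BGR2GRAY);e=cv2.cvtColor(cv2.imread('pics/e1s.png'),cv2.COLOR_BGR2GRAY)
print('before'); 
for r in range(180,198,2): print(r,f[r,300:318].tolist())
print('after')
for r in range(180,198,2): print(r,e[r,342:360].tolist())
# bottle through the wall: compare before/after region
d=e.astype(int)-f.astype(int)
for r in range(136,186,3): print(r,d[r,346:394:2].tolist())
s=status.get_obs();print(s['force'],s['torque'])
E
```

```text
before
180 [46, 47, 46, 46, 45, 68, 143, 213, 224, 193, 152, 151, 170, 190, 206, 216, 217, 218]
182 [47, 44, 45, 46, 47, 80, 152, 208, 210, 182, 182, 204, 215, 218, 219, 219, 217, 217]
184 [46, 45, 47, 47, 55, 108, 182, 220, 203, 169, 183, 209, 218, 219, 219, 218, 218, 217]
186 [45, 47, 46, 45, 52, 96, 156, 187, 170, 155, 183, 211, 218, 219, 218, 218, 218, 216]
188 [45, 46, 46, 43, 46, 67, 99, 122, 136, 165, 197, 213, 218, 219, 219, 217, 217, 217]
190 [45, 49, 47, 51, 52, 68, 99, 121, 144, 180, 205, 214, 217, 217, 217, 216, 215, 215]
192 [55, 56, 57, 59, 58, 68, 94, 116, 129, 141, 154, 160, 161, 162, 163, 160, 160, 161]
194 [58, 60, 57, 59, 59, 68, 92, 111, 110, 91, 72, 66, 67, 68, 69, 67, 69, 70]
196 [58, 58, 58, 57, 58, 67, 91, 109, 106, 83, 56, 45, 46, 47, 47, 45, 45, 48]
after
180 [58, 57, 57, 57, 65, 105, 176, 220, 218, 194, 163, 142, 134, 135, 134, 133, 132, 134]
182 [58, 59, 58, 58, 63, 104, 174, 220, 219, 195, 164, 143, 133, 133, 132, 133, 134, 133]
184 [54, 56, 57, 57, 58, 94, 164, 216, 217, 192, 160, 139, 133, 133, 134, 132, 133, 133]
186 [55, 54, 53, 53, 57, 84, 143, 196, 
[... 1673 characters left out ...]
-10, -11, -11, -10, -10, -10, -11, -13, -5, -1]
172 [-149, -21, 11, -34, -3, -8, -10, -11, -10, -13, -13, -11, -11, -11, -13, -11, -11, -10, -11, -9, -11, -13, -9, -1]
175 [-41, -7, 10, -35, -3, -8, -10, -10, -11, -13, -11, -11, -12, -11, -12, -11, -11, -10, -10, -11, -10, -11, -11, -3]
178 [-124, -36, 9, -29, -4, -8, -11, -9, -11, -12, -11, -9, -9, -11, -13, -12, -11, -9, -11, -13, -9, -12, -10, -2]
181 [-151, -36, 16, -20, -3, -8, -10, -8, -10, -12, -12, -15, -13, -11, -12, -9, -11, -10, -10, -11, -11, -10, -12, -4]
184 [-155, -44, 24, -18, -4, -7, -10, -11, -10, -11, -10, -13, -12, -11, -10, -10, -10, -11, -12, -10, -11, -10, -13, -7]
[-14.5876   3.1617  10.4966] [ 0.5945  2.4084 -0.0254]
```

The geometry settles it. The panel's end face is about 3.4 px thick (305.8–309.2 before the push). It now spans 347.7–351.1, so its back face meets the cabinet's front edge at 350.7. The panel is seated against the front, and 127 mm was the whole pull-out. I'll withdraw, check that nothing springs back, and hand in.

Request:
{"fn": "apply_moves", "kwargs": {"targets": [[0.03, 0, 0, 0, 0], [0.08, 0, 0, 0, 0], [0.16, 0, 0, 0, 0], [0.24, 0, -0.05, 0, 0], [0.32, 0, -0.17, 0, 0], [0.4, 0, -0.29, 0, 0], [0.5, 0, -0.4, 0, 0], [0.6, 0, -0.5, 0, 0]]}}

```text
time_s: 23.55
tool_pos: [0.4235, 0.1525, 0.1891]
eef_rot: [[-0.995, 0.102, 0.002], [0.102, 0.995, 0.0], [-0.002, 0.0, -1.0]]
force: [1.4, 1.2, 0.6]
opening: 0.0007
gripper_force: 0.0
```

Request:
{"fn": "apply_moves", "kwargs": {"targets": [[0, 0, -0.05, 0, 0], [0, 0, -0.1, 0, 0], [0, 0, -0.1, 0, 0], [0, 0, -0.1, 0, 0], [0, 0, -0.1, 0, 0]]}}

```text
time_s: 23.97
tool_pos: [0.4242, 0.1524, 0.217]
eef_rot: [[-0.995, 0.102, -0.0], [0.102, 0.995, -0.0], [0.0, -0.0, -1.0]]
force: [0.0, -0.0, -0.2]
opening: 0.0004
gripper_force: 0.0
```

```bash
python3 - <<'E'
from h import *
np.set_printoptions(precision=4,suppress=True)
s=status.get_obs();print(s['time_s'],s['tool_pos'],s['force'])
c,im=snap('side','z1'); e=cv2.cvtColor(cv2.imread('pics/z1.png'),cv2.COLOR_BGR2GRAY).astype(int);f=cv2.cvtColor(cv2.imread('pics/e1s.png'),cv2.COLOR_BGR2GRAY).astype(int)
print(e[184,344:356],f[184,344:356],abs(e-f)[136:205,330:395].max())
s0=cv2.cvtColor(cv2.imread('pics/side0.png'),cv2.COLOR_BGR2GRAY).astype(int)
for n,(x0,y0,x1,y1) in dict(capped=(294,253,352,292),beaker=(360,200,392,240),jar=(362,246,395,302),dish=(325,315,372,355),brushes=(215,118,300,150)).items(): print(n,np.percentile(abs(e-s0)[y0:y1,x0:x1],[50,99]))
print(order.finish_job())
E
```

```text
23.9667 [0.4242 0.1524 0.217 ] [ 0.033  -0.0498 -0.1884]
[ 57  56  60  94 163 216 218 192 160 140 135 134] [ 57  57  58  94 164 216 217 192 160 139 133 133] 3
capped [ 9. 22.]
beaker [11. 22.]
jar [ 8. 22.]
dish [12. 22.]
brushes [ 6. 32.]
the job is handed in; nothing more can be done
None
```

The job is handed in at 24 s: the open bottle stands upside down on the slim peg with the tray pushed to a hard stop after about 127 mm. I read that stop as fully shut, although the panel face sits about 8 mm proud of the cabinet front. That push peaked at 46 N (read at the wrist, fingertips on the handle bar), and the capped bottle and the bystanders I compared look unmoved.

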